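Balance the bench shaker and start it

ROBOT

A 6-joint arm with a two-finger parallel gripper is mounted at the origin on the work surface. World frame = base frame: x ahead of the robot, y to its left, z up, the work surface at z = 0. Lengths are in m, angles in rad, forces in N, time in s.
With the tool pointing down it reaches from about 0.35 to 0.85 m from the base axis. Payload 8.1 kg.
Tool frame: the origin (TCP) lies at the very end of the fingers, on their centre line; the grasp point (between the pads) lies 19 mm behind it; z points along the fingers, y is the direction in which the jaws open and shut (so a half turn about z gives the same grasp; the last joint's range is limited). The gripper opens to 93 mm and grips with 3 to 60 N. Pads are 15 mm wide; open, the fingers measure 128 mm over their backs; the gripper's body (75 mm by 188 mm) begins 65 mm behind the grasp point.
Start: joints at [1.197, 0.13, 1.488, -0, 1.523, -0.085], TCP at [0.171, 0.575, 0.219] pointing down, gripper open.
Joint ranges: [-2.96, 2.96], [-0.89, 2.26], [0.02, 2.5], [-1.34, 4.48], [0, 2.73], [-2.66, 2.66]. Speed limits (rad/s): [2.39, 2.39, 2.79, 3.14, 3.14, 3.14].

INTERFACE

Orientations are given as a rotation vector (axis times angle).
In Python, from plant import robot gives the robot as it stands.
- The arm moves only by the shell command python3 -m pendant 'ROWS' [OPENING] [FORCE]. ROWS is JSON, a list of rows, each an object with "delta_pos": the shift along the tool's x, y, z in m, a list of three; "spin": the turn about the tool's z in rad. In form: [{"delta_pos": [dx, dy, dz], "spin": spin}, ...]. A call has 1 to 10 rows; each row is the pose to reach, as a shift and turn from the pose measured when the call began, along the tool's axes at that moment; what a row does not reach only later rows make up. A row lasts 1/10 s, in which the tool goes at most 50 mm and 8.59 degrees, less where a joint would pass 70% of its speed; a pose out of reach is approached as far as the arm can. A call with a gripper value outside its range is refused whole. OPENING is the closure, from -1 (fully open) to 1 (shut), set as the call begins (- or left out, the last holds). The fingers move at their own pace and stop on an object; FORCE is the grip in N (left out, the last holds). Time passes only in rows, so rows that repeat a pose let the fingers close. It gives the time, the measured TCP pose, the force and the opening at its end, in the units of the state.
- robot.read_state(): the state, without advancing time (a new reading comes with each control period).
- robot.read_camera(name): name is "side" or "top"; returns a dict with "color" (400x640x3 uint8, blue, green, red), "camera_matrix" (3x3 intrinsics, pixels), "R" (3x3) and "t" (3): a world point X has camera coordinates R X + t. Camera axes: x right, y down, z forward; pixel columns grow to the right and rows downward; lengths in m; the calibration is good to about 2 mm. A picture is of the moment at which its call begins. There is no depth.
- robot.close_job(): hands the job in, once; it reports no verdict.
Trained networks look in the newest picture that a camera, given by its name, has taken for a name from the list of things; names that differ only in an ending like _2 or _b are one class to them, and where a whole thing is asked for, a point or a joint stands for the part that bears it (a point fixed in the world has none). Each returns a list of dicts, best first, with "score" (0 to 1); they miss things now and then, are a little off and sometimes report something else, mostly with a low value. They report only what shows in the picture. A call takes as long as a camera call. They do not tell look-alikes from the thing itself.
- robot.outline_of(camera, label): "mask" (400x640 bool, what is visible of it).
- robot.mark_of(camera, label): "location" ([x, y, z] in m, in the coordinates of the camera as it stood for that picture, good to about 4 mm: a listed point, or the origin of a listed thing).
The state is a dict: "t": time; "q": joint angles; "dq": joint speeds; "joint_torque": joint torques, N m; "tool_pos": TCP position; "orientation": TCP orientation; "force": force on the tool from outside, world axes, zero at the start; "wrist_torque": the same for the moment, N m; "opening": finger opening in m.
Only numpy, scipy, OpenCV 4.12 (cv2) and the standard library are available. Lean on these libraries where they do the work, as an engineer would, in place of code of your own. Each camera call takes 0.05 s, during which the arm holds its last target.

TASK

Balance the loaded shaker: lift the scoop off its sloping rest by its fin and, with the spout held low over the tray's one empty cell, tip all three steel balls into that cell without dropping one anywhere else or touching them with the fingers. Lay the scoop back on its rest as it was and let go, then start the shaker: press its knob down, turn it clockwise to the stop while pressed, and let it spring up. Leave the pots and everything else on the bench alone.

Things in the scene. Friction and masses are not known exactly. Their poses are not given: they have to be found in the camera images.
- empty_cell (a point): Floor centre of the tray's one empty cell (only a thin dark rubber pad, 1.6 mm, in it). Tray: white, fixed on the bench shaker, 2 x 3 cells, 46 mm square inside, walls and dividers 4 mm thick, 36 mm high. Floor 65 mm, rim 101 mm above the bench. z up, x and y along the cell walls (axes as tray_center). The other five cells hold capped pots.
- tray_center (a point): Centre of the cell tray (104 x 154 mm) at cell-floor height. Cells lie at x -25, +25 and y -50, 0, +50 mm in this frame; z up. The white shaker under it is 280 mm (x) by 200 mm, centred 55 mm to -x of here, its top 50 mm above the bench; the bare panel with the knob is its -x end.
- scoop_grip (a point): Middle of the scoop's grey grip fin: 12 mm thick (along y, the way to pinch), 34 mm long, 36 mm high. The scoop is built nose-up 30 deg in this frame, which is level while parked (x: nose heading, z up): its long axis is (0.866,0,0.5); the fin rises along (-0.5,0,0.866), square to it. The fin ends 18 mm above and 18 mm below this point along that rise. Scoop 72-126 g.
- scoop_tip (a point): Middle of the scoop's open spout edge on the trough floor, axes as scoop_grip, at (+90.8, 0, +2.8) mm from it in that frame: 80 mm ahead along the scoop and 43 mm below it square to the trough floor. Trough 130 mm long, 26 wide, 22 high outside; 20 mm wide inside, closed behind. Balls stay in while the nose is up and roll out once the trough slopes down to the spout.
- scoop_rest: Steel stand, base 130 x 80 mm, origin at its underside's centre, x the nose heading, z up. Its channel, sloping 30 deg, is 34 mm wide with 8 mm cheeks (4 mm play each side) and a stop behind the scoop; open above and ahead: the scoop lifts straight up and goes back from above. Parked, scoop_grip is at (-27,0,92) mm and scoop_tip at (64,0,95) mm in this frame.
- knob_grip (a point): Centre of the metal bar grip of the press-and-turn knob on the shaker's panel, on its axis. Bar 12 mm thick (along y), 42 mm long (x), from 12 mm below to 12 mm above this point, on a round skirt 54 mm across whose upper face is 12 mm below this point, 64 mm above the bench (panel: 50 mm). The frame turns with the knob; z up.
- knob (a joint): Turn of the knob in rad, clockwise from above: 0 to 0.06 at the start, stop at 1.3. A catch blocks it beyond about 0.1 unless the knob is held down 5.5 mm or more; past about 1.15 it is clear of the catch and springs up when let go. Turning friction about 0.03 N m.
- knob_press (a joint): How far the knob is pushed straight down, m: 0 up, 0.007 fully down. The spring takes 3.5 N to start and about 8.5 N fully down. Let go half-way through its turn it stays caught down.
- ball1_center (a point): Centre of one of three alike bright steel balls, 14 mm across, 11 g, lying in a row at the low rear end of the scoop's trough (ball 1: rearmost).
- ball2_center (a point): Centre of one of three alike bright steel balls, 14 mm across, 11 g, lying in a row at the low rear end of the scoop's trough (ball 2: middle).
- ball3_center (a point): Centre of one of three alike bright steel balls, 14 mm across, 11 g, lying in a row at the low rear end of the scoop's trough (ball 3: foremost).
- pot1: A capped sample pot, 36 mm across, 24 mm high, 40 g, standing loose in its own tray cell; origin at the centre of its underside. Leave alone.
- pot2: A capped sample pot, 36 mm across, 24 mm high, 40 g, standing loose in its own tray cell; origin at the centre of its underside. Leave alone.
- pot3: A capped sample pot, 36 mm across, 24 mm high, 40 g, standing loose in its own tray cell; origin at the centre of its underside. Leave alone.
- pot4: A capped sample pot, 36 mm across, 24 mm high, 40 g, standing loose in its own tray cell; origin at the centre of its underside. Leave alone.
- pot5: A capped sample pot, 36 mm across, 24 mm high, 40 g, standing loose in its own tray cell; origin at the centre of its underside. Leave alone.
- reagent_bottle: Bystander: closed amber bottle, 56 mm across, 120 mm high; origin at the centre of its underside. Leave alone.
- beaker: Bystander: glass beaker, 66 mm across, 85 mm high; origin at the centre of its underside. Leave alone.
- tape_roll: Bystander: roll of white tape lying flat, 72 mm across, 19 mm high; origin at the centre of its underside. Leave alone.
- spanner: Bystander: steel open-ended spanner, 150 mm long, lying flat; origin at the centre of its underside. Leave alone.
- cream_jar: Bystander: white lidded jar, 54 mm across, 55 mm high; origin at the centre of its underside. Leave alone.
There are look-alikes about, which are no part of the job. There is more than one size of the part that bears scoop_grip; the job needs the middle-sized.

How it is judged:
On the way, in this order (a step that is already met when the one before it is completed fails the run):
1. the scoop is lifted off its rest with the three balls still in it (distance of scoop_grip from where it was at the start of the episode above 0.06 m and distance between each of ball1_center, ball2_center, ball3_center and scoop_grip below 0.095 m), for 0.1 s.
2. all three balls lie in the empty cell (x of ball1_center in the frame of empty_cell between -0.023 and 0.023 m and y of ball1_center in the frame of empty_cell between -0.023 and 0.023 m and z of each of ball1_center, ball2_center, ball3_center in the frame of empty_cell below 0.036 m and x of ball2_center in the frame of empty_cell between -0.023 and 0.023 m and y of ball2_center in the frame of empty_cell between -0.023 and 0.023 m and x of ball3_center in the frame of empty_cell between -0.023 and 0.023 m and y of ball3_center in the frame of empty_cell between -0.023 and 0.023 m), for 0.3 s.
3. the scoop is back on its rest, let go (distance of scoop_grip from where it was at the start of the episode below 0.015 m and angle between scoop_grip's own z axis and vertical below 0.15 rad and contact force between the fingers and scoop below 0.05 N), for 0.3 s.
4. the knob is pressed down (value of joint knob_press above 0.0045 m), for 0.05 s.
5. the knob is turned clockwise to its stop and has sprung up again (value of joint knob above 1.1 rad and value of joint knob_press below 0.002 m), for 0.2 s.
At the end, for the whole second after the job is handed in: All three balls lie in the formerly empty cell (centres within 23 mm of its middle each way along the walls, and under 36 mm above its floor), the scoop lies on its rest within 15 mm and 0.15 rad of how it began, and the knob stands turned by more than 1.1 rad and sprung up (less than 2 mm pressed) (all of step 2 and all of step 5 and distance of scoop_grip from where it was at the start of the episode below 0.015 m and angle between scoop_grip's own z axis and vertical below 0.15 rad); the robot touches nothing.
It fails at once if a ball falls outside the empty cell ((distance between ball1_center and scoop_grip above 0.1 m and height (world z) of ball1_center below 0.085 m and not (x of ball1_center in the frame of empty_cell between -0.026 and 0.026 m and y of ball1_center in the frame of empty_cell between -0.026 and 0.026 m and z of ball1_center in the frame of empty_cell below 0.045 m)) or (distance between ball2_center and scoop_grip above 0.1 m and height (world z) of ball2_center below 0.085 m and not (x of ball2_center in the frame of empty_cell between -0.026 and 0.026 m and y of ball2_center in the frame of empty_cell between -0.026 and 0.026 m and z of ball2_center in the frame of empty_cell below 0.045 m)) or (distance between ball3_center and scoop_grip above 0.1 m and height (world z) of ball3_center below 0.085 m and not (x of ball3_center in the frame of empty_cell between -0.026 and 0.026 m and y of ball3_center in the frame of empty_cell between -0.026 and 0.026 m and z of ball3_center in the frame of empty_cell below 0.045 m))).
It fails at once if a ball is tipped out from high up (its centre over 70 mm above the tray's rim) ((distance between ball1_center and scoop_grip above 0.1 m and height (world z) of ball1_center above 0.17 m) or (distance between ball2_center and scoop_grip above 0.1 m and height (world z) of ball2_center above 0.17 m) or (distance between ball3_center and scoop_grip above 0.1 m and height (world z) of ball3_center above 0.17 m)).
It fails at once if the fingers touch a ball (contact force between the fingers and ball1 above 0.2 N or contact force between the fingers and ball2 above 0.2 N or contact force between the fingers and ball3 above 0.2 N).
It fails at once if a pot is shifted out of place (over 25 mm) (distance of any of pot1, pot2, pot3, pot4, pot5 from where it was at the start of the episode above 0.025 m).
It fails at once if a bystander is moved (over 30 mm) (distance of any of reagent_bottle, beaker, tape_roll, spanner, cream_jar from where it was at the start of the episode above 0.03 m).
It also fails if it takes over 69 s, if anything falls off the work surface, if the arm or the gripper's body presses on something with over 40 N, if the wrist force passes 120 N, or if a joint passes its speed limit or range.

## Working session

There is one attempt and no reset: what is moved stays moved. The work goes in short steps, Python scripts to look and compute and a shell command to move; the robot and the scene stay as the last step left them, time stands still between calls to the robot, and variables do not carry over. Pictures are saved under pics/ and viewed, and the job is handed in when it is done.

```bash
ls; mkdir -p pics; python3 - <<'E'
from plant import robot
import cv2
s=robot.read_state();print({k:s[k] for k in s})
for c in("side","top"):
    d=robot.read_camera(c);cv2.imwrite(f"pics/{c}0.png",d["color"]);print(c,d["camera_matrix"],d["R"],d["t"])
E
```

```text
pics
{'t': 0.0, 'q': array([ 1.19660796e+00,  1.31179363e-01,  1.48927436e+00, -9.49779062e-06,
        1.52299560e+00, -8.54198535e-02]), 'dq': array([ 0.00130143,  0.00129091,  0.00010088, -0.00066948,  0.00112036,
       -0.00193691]), 'joint_torque': array([ 4.08402911e-04, -5.59858775e+01, -4.91743147e+01,  7.67189870e-02,
        3.63424723e-02, -3.43320824e-05]), 'tool_pos': array([0.17064723, 0.57462593, 0.21757928]), 'orientation': array([-4.51961735e-01, -3.10849285e+00,  2.84279265e-03]), 'force': array([0.34731759, 0.30461971, 0.03196168]), 'wrist_torque': array([ 0.01284009, -0.00581361, -0.01692802]), 'opening': 0.09279938013468983}
side [[468.18355466   0.         317.36586211]
 [  0.         468.18355466 198.27195011]
 [  0.           0.           1.        ]] [[ 0.74684096 -0.66500083 -0.00157264]
 [-0.51490128 -0.57676919 -0.63420341]
 [ 0.42083875  0.47445884 -0.77316464]] [-0.37436654  0.36827408  1.2927203 ]
top [[410.38373006   0.         325.60362493]
 [  0.         410.38373006 206.13014529]
 [  0.           0.           1.        ]] [[-0.02077197 -0.99936383  0.02899083]
 [-0.98135608  0.01483878 -0.19162476]
 [ 0.19107267 -0.03243075 -0.98104   ]] [0.03750457 0.53768862 0.98404432]
```

View pics/side0.png

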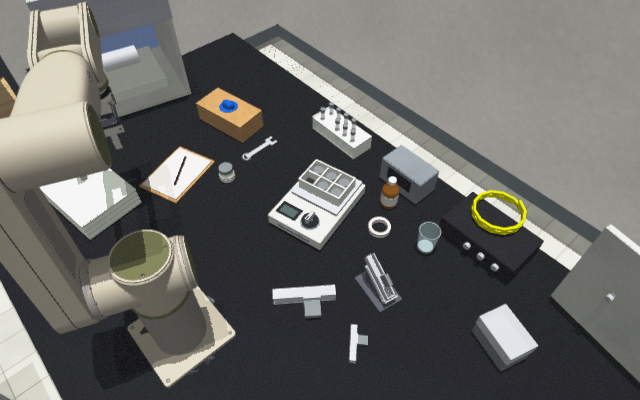

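View pics/top0.png

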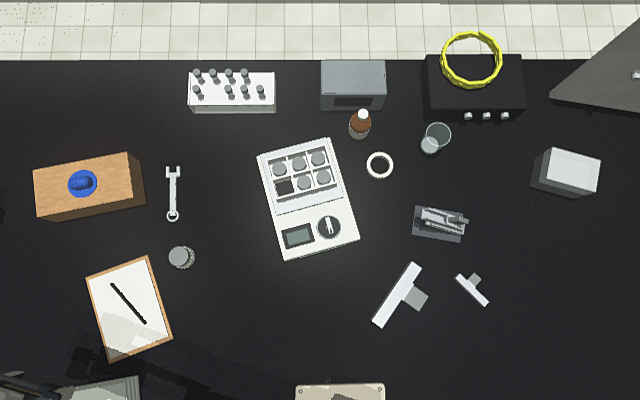

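```bash
python3 - <<'E'
from plant import robot
import numpy as np
for c in("side","top"):
    d=robot.read_camera(c);R,t=np.array(d["R"]),np.array(d["t"]);K=d["camera_matrix"]
    for l in "empty_cell tray_center scoop_grip scoop_tip scoop_rest knob_grip ball1_center ball3_center pot1 pot2 spanner".split():
        for m in robot.mark_of(c,l):
            p=np.array(m["location"]);u=K@p;print(c,l,round(m["score"],2),np.round(R.T@(p-t),3),np.round(u[:2]/u[2]))
E
```

```text
side empty_cell 0.44 [0.579 0.128 0.068] [309. 184.]
side tray_center 0.61 [0.622 0.084 0.068] [328. 185.]
side scoop_grip 0.96 [ 0.304 -0.202  0.02 ] [313. 311.]
side scoop_grip 0.85 [ 0.495 -0.296  0.094] [387. 280.]
side scoop_grip 0.78 [ 0.351 -0.353  0.01 ] [363. 341.]
side scoop_grip 0.18 [ 0.498 -0.265  0.005] [377. 287.]
side scoop_tip 0.91 [ 0.511 -0.209  0.094] [369. 256.]
side scoop_tip 0.87 [ 0.254 -0.084  0.021] [273. 293.]
side scoop_tip 0.8 [ 0.281 -0.373  0.012] [349. 363.]
side scoop_rest 0.91 [ 0.498 -0.269  0.002] [378. 289.]
side scoop_rest 0.59 [0.611 0.04  0.068] [334. 195.]
side scoop_rest 0.25 [ 0.492 -0.294  0.094] [386. 280.]
side knob_grip 0.6 [0.487 0.022 0.079] [309. 216.]
side knob_grip 0.58 [ 0.499 -0.268  0.004] [377. 288.]
side knob_grip 0.16 [ 0.718 -0.262  0.006] [425. 245.]
side pot1 0.54 [ 0.654 -0.124  0.003] [378. 230.]
side pot1 0.48 [0.656 0.044 0.072] [344. 186.]
side pot1 0.45 [0.646 0.096 0.068] [331. 179.]
side pot1 0.45 [0.632 0.144 0.069] [318. 173.]
side pot1 0.43 [0.594 0.081 0.066] [322. 190.]
side pot1 0.41 [0.609 0.037 0.066] [335. 
[... 943 characters left out ...]
6 [ 0.499 -0.263 -0.001] [435. 223.]
top knob_grip 0.58 [0.483 0.023 0.075] [328. 226.]
top ball3_center 0.33 [0.643 0.092 0.063] [299. 165.]
top pot1 0.73 [0.642 0.095 0.062] [299. 166.]
top pot1 0.7 [0.593 0.082 0.065] [304. 184.]
top pot1 0.66 [0.606 0.031 0.064] [324. 179.]
top pot1 0.63 [0.654 0.045 0.063] [318. 161.]
top pot1 0.46 [0.63  0.142 0.062] [280. 170.]
top pot2 0.73 [0.642 0.095 0.062] [299. 166.]
top pot2 0.7 [0.593 0.082 0.065] [304. 184.]
top pot2 0.66 [0.606 0.031 0.064] [324. 179.]
top pot2 0.63 [0.654 0.045 0.063] [318. 161.]
top pot2 0.46 [0.63  0.142 0.062] [280. 170.]
top spanner 0.61 [ 0.593  0.427 -0.001] [174. 192.]
top spanner 0.28 [0.594 0.081 0.066] [304. 183.]
```

```bash
python3 - <<'E'
import cv2,numpy as np
a=cv2.imread("pics/side0.png");b=cv2.imread("pics/top0.png")
r=lambda i,x,y,w,h,f:cv2.resize(i[y:y+h,x:x+w],(w*f,h*f),interpolation=cv2.INTER_CUBIC)
o=np.hstack([r(a,345,240,70,75,5),r(b,405,190,70,75,5)])
cv2.imwrite("pics/crop_scoop.png",o)
o=np.hstack([r(a,265,150,105,105,3),r(b,255,130,115,105+30,3)[:315]])
cv2.imwrite("pics/crop_tray.png",o)
E
```

```text
(no output)
```

View pics/crop_scoop.png

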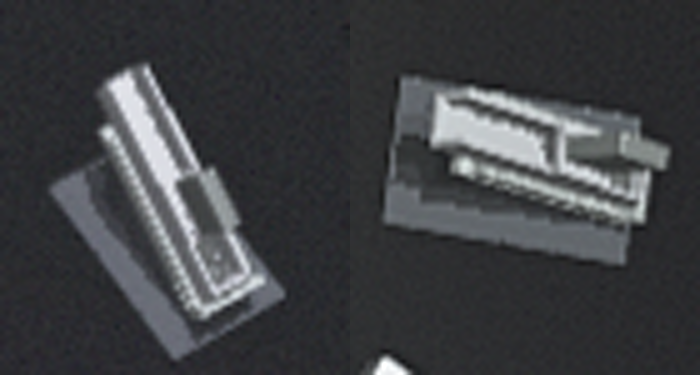

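View pics/crop_tray.png

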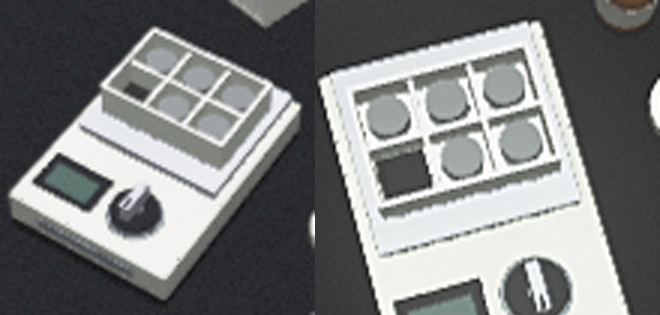

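```bash
cat > h.py <<'E'
import numpy as np
Ks=np.array([[468.18355466,0,317.36586211],[0,468.18355466,198.27195011],[0,0,1]])
Rs=np.array([[0.74684096,-0.66500083,-0.00157264],[-0.51490128,-0.57676919,-0.63420341],[0.42083875,0.47445884,-0.77316464]]);ts=np.array([-0.37436654,0.36827408,1.2927203])
Kt=np.array([[410.38373006,0,325.60362493],[0,410.38373006,206.13014529],[0,0,1]])
Rt=np.array([[-0.02077197,-0.99936383,0.02899083],[-0.98135608,0.01483878,-0.19162476],[0.19107267,-0.03243075,-0.98104]]);tt=np.array([0.03750457,0.53768862,0.98404432])
C={"side":(Ks,Rs,ts),"top":(Kt,Rt,tt)}
def proj(c,X):
    K,R,t=C[c];u=(R@np.atleast_2d(X).T).T+t;u=u@K.T;return u[:,:2]/u[:,2:]
def place(p,L):
    x,y,a=p;c,s=np.cos(a),np.sin(a);L=np.atleast_2d(L)
    return np.c_[x+c*L[:,0]-s*L[:,1],y+s*L[:,0]+c*L[:,1],L[:,2]]
E
python3 - <<'E'
from h import *
from scipy.optimize import least_squares
def fit(obs,p0):
    f=lambda p:np.concatenate([(proj(c,place(p,L))[0]-uv) for c,L,uv in obs])
    r=least_squares(f,p0,loss="soft_l1");print(np.round(r.x,4),"deg",np.degrees(r.x[2]).round(1));print(r.fun.reshape(-1,2).round(1).tolist())
S=lambda x,y:np.array([x/5+345,y/5+240]);T=lambda x,y:np.array([(x-350)/5+405,y/5+190])
z=0.003
obs=[("side",[65,40,3],S(50,188)),("side",[-65,40,3],S(178,358)),("side",[-65,-40,3],S(285,295)),
("top",[65,-40,3],T(400,75)),("top",[65,40,3],T(385,222)),("top",[-65,40,3],T(625,265))]
fit([(c,np.array(L)/1000,u) for c,L,u in obs],[.5,-.265,1.4])
S=lambda x,y:np.array([x/3+265,y/3+150]);T=lambda x,y:np.array([(x-315)/3+255,y/3+130])
obs=[("side",[52,77,101],S(153,27)),("side",[52,-77,101],S(271,79)),("side",[-52,-77,101],S(227,148)),("side",[-52,77,101],S(101,90)),
("top",[52,77,101],T(350,76)),("top",[52,-77,101],T(527,46)),("top",[-52,-77,101],T(558,165)),("top",[-52,77,101],T(383,208))]
fit([(c,np.array(L)/1000,u) for c,L,u in obs],[.615,.084,.26])
E
python3 - <<'E'
from plant import robot
import numpy as np
for c in("side","top"):
  for k in range(3):
    d=robot.read_camera(c);R,t=np.array(d["R"]),np.array(d["t"])
    for l in "empty_cell tray_center scoop_grip scoop_tip scoop_rest knob_grip".split():
        for m in robot.mark_of(c,l):
            p=R.T@(np.array(m["location"])-t)
            if m["score"]>.4: print(c,l,round(m["score"],2),np.round(p,3))
E
```

```text
[ 0.4981 -0.2687  1.3974] deg 80.1
[[-1.3, 0.8], [-0.8, 1.2], [0.1, 0.2], [-0.1, -0.6], [-0.5, -0.5], [0.4, -1.4]]
[0.6177 0.085  0.2535] deg 14.5
[[-0.1, 0.7], [0.1, 2.4], [-2.4, 0.1], [-0.7, -1.0], [-0.6, 3.5], [1.0, -2.2], [2.3, -2.5], [-1.0, -0.4]]
side empty_cell 0.69 [ 0.513 -0.206  0.096]
side empty_cell 0.61 [0.577 0.13  0.067]
side tray_center 0.77 [0.619 0.086 0.068]
side tray_center 0.53 [ 0.495 -0.293  0.095]
side scoop_grip 0.9 [ 0.492 -0.295  0.093]
side scoop_grip 0.78 [ 0.302 -0.203  0.018]
side scoop_grip 0.74 [ 0.354 -0.355  0.013]
side scoop_tip 0.79 [ 0.509 -0.205  0.097]
side scoop_tip 0.78 [ 0.281 -0.375  0.015]
side scoop_tip 0.6 [ 0.256 -0.081  0.02 ]
side scoop_rest 0.82 [ 0.496 -0.266  0.002]
side scoop_rest 0.48 [ 0.655 -0.123  0.004]
side knob_grip 0.47 [0.488 0.024 0.082]
side tray_center 0.64 [0.617 0.086 0.069]
side scoop_grip 0.72 [ 0.304 -0.198  0.015]
side scoop_grip 0.7 [ 0.351 -0.355  0.01 ]
side scoop_tip 0.94 [ 0.51  -0.205  0.098]
side scoop_tip 0.79 [ 0.256 -0.081  0.018]
side scoop_tip 0.64 [ 0.283 -0.37   0.011]
side scoop_tip 0.63 [0.609 0.0
[... 1289 characters left out ...]
grip 0.58 [ 0.308 -0.194  0.019]
top scoop_tip 0.77 [ 0.512 -0.206  0.094]
top scoop_tip 0.71 [ 0.256 -0.08   0.02 ]
top scoop_tip 0.64 [ 0.283 -0.37   0.006]
top scoop_rest 0.8 [ 0.496 -0.265 -0.001]
top empty_cell 0.72 [0.584 0.131 0.062]
top tray_center 0.69 [0.614 0.089 0.063]
top scoop_grip 0.92 [ 0.493 -0.293  0.096]
top scoop_grip 0.87 [ 0.35  -0.353  0.009]
top scoop_grip 0.58 [ 0.307 -0.195  0.018]
top scoop_tip 0.84 [ 0.283 -0.369  0.008]
top scoop_tip 0.76 [ 0.253 -0.081  0.018]
top scoop_tip 0.62 [ 0.509 -0.207  0.092]
top scoop_rest 0.77 [ 0.495 -0.267  0.001]
top scoop_rest 0.67 [0.593 0.081 0.063]
top knob_grip 0.63 [0.482 0.023 0.072]
top knob_grip 0.57 [ 0.5   -0.264 -0.   ]
```

The scoops that could be confused (side view) are the parked one with balls and a fin at (387,280), a large one lying at (313,311) and a small one at (363,341). The crop shows the parked one on its rest with the balls at the low rear end. It is between the other two in size, so it's the one to take. The tray's dark empty cell is at top (286,189) and the knob is at top (328,227).

```bash
cat >> h.py <<'E'
def goto(x,y,z,jawdeg):
    from plant import robot
    from scipy.spatial.transform import Rotation as Ro
    s=robot.read_state();R=Ro.from_rotvec(s["orientation"]).as_matrix()
    d=R.T@(np.array([x,y,z])-s["tool_pos"])
    cur=np.degrees(np.arctan2(R[1,1],R[0,1]))
    sp=(cur-jawdeg+90)%180-90   # clockwise positive
    print("t",round(s["t"],2),"pos",s["tool_pos"].round(4),"jaw",cur.round(2),"tilt",np.degrees(np.arccos(-R[2,2])).round(2),"open",round(s["opening"],4),"F",np.round(s["force"],1),"q6",s["q"][5].round(2))
    print(" delta",d.round(4),"spin",np.radians(sp).round(4))
E
python3 - <<'E'
from h import *
goto(.45,.2,.23,20)
goto(.4905,-.3041,.20,-10.5)
E
```

```text
t 3.4 pos [0.1709 0.5752 0.2186] jaw 73.45 tilt 0.0 open 0.0929 F [-0.2 -0.2  0.2] q6 -0.09
 delta [-0.3744 -0.2801 -0.0114] spin 0.9329
t 3.4 pos [0.1709 0.5752 0.2186] jaw 73.45 tilt 0.0 open 0.0929 F [-0.2 -0.2  0.2] q6 -0.09
 delta [-0.5568 -0.7518  0.0186] spin 1.4653
```

```bash
python3 -m pendant '[{"delta_pos":[-0.374,-0.280,-0.03],"spin":0.93},{"delta_pos":[-0.374,-0.280,-0.03],"spin":0.93},{"delta_pos":[-0.374,-0.280,-0.03],"spin":0.93},{"delta_pos":[-0.374,-0.280,-0.03],"spin":0.93},{"delta_pos":[-0.374,-0.280,-0.03],"spin":0.93},{"delta_pos":[-0.374,-0.280,-0.03],"spin":0.93},{"delta_pos":[-0.374,-0.280,-0.03],"spin":0.93},{"delta_pos":[-0.374,-0.280,-0.03],"spin":0.93},{"delta_pos":[-0.374,-0.280,-0.03],"spin":0.93},{"delta_pos":[-0.374,-0.280,-0.03],"spin":0.93}]' -0.1 40
python3 - <<'E'
from h import *
goto(.4905,-.3041,.20,-10.5)
E
```

```text
t: 4.4
tool_pos: [0.4518, 0.1967, 0.2492]
orientation: [1.802, 2.572, 0.0]
force: [0.6, -0.2, 0.2]
opening: 0.051
t 4.4 pos [0.4518 0.1967 0.2492] jaw 19.97 tilt 0.1 open 0.051 F [ 0.6 -0.2  0.2] q6 -0.04
 delta [-0.4838 -0.1347  0.0497] spin 0.5318
```

```bash
python3 -m pendant '[{"delta_pos":[-0.484,-0.135,0.05],"spin":0.532},{"delta_pos":[-0.484,-0.135,0.05],"spin":0.532},{"delta_pos":[-0.484,-0.135,0.05],"spin":0.532},{"delta_pos":[-0.484,-0.135,0.05],"spin":0.532},{"delta_pos":[-0.484,-0.135,0.05],"spin":0.532},{"delta_pos":[-0.484,-0.135,0.05],"spin":0.532},{"delta_pos":[-0.484,-0.135,0.05],"spin":0.532},{"delta_pos":[-0.484,-0.135,0.05],"spin":0.532},{"delta_pos":[-0.484,-0.135,0.05],"spin":0.532},{"delta_pos":[-0.484,-0.135,0.05],"spin":0.532}]'
python3 - <<'E'
from h import *
goto(.4905,-.3041,.0755,-10.5)
E
```

```text
t: 5.4
tool_pos: [0.4894, -0.298, 0.2005]
orientation: [2.414, 2.007, 0.002]
force: [1.2, 0.0, 0.3]
opening: 0.0512
t 5.4 pos [ 0.4894 -0.298   0.2005] jaw -10.53 tilt 0.14 open 0.0512 F [1.2 0.  0.3] q6 -0.45
 delta [-0.0057  0.0019  0.125 ] spin -0.0004
```

```bash
python3 -m pendant '[{"delta_pos":[-0.0057,0.0019,0.03],"spin":0},{"delta_pos":[-0.0057,0.0019,0.06],"spin":0},{"delta_pos":[-0.0057,0.0019,0.085],"spin":0},{"delta_pos":[-0.0057,0.0019,0.085],"spin":0}]'
python3 - <<'E'
from h import *
goto(.4905,-.3041,.0755,-10.5)
from plant import robot
import cv2
a=robot.read_camera("side")["color"];b=robot.read_camera("top")["color"]
r=lambda i,x,y,w,h,f:cv2.resize(i[y:y+h,x:x+w],(w*f,h*f),interpolation=cv2.INTER_CUBIC)
cv2.imwrite("pics/g1.png",np.hstack([r(a,335,220,95,95,4),r(b,395,180,95,95,4)]))
E
```

```text
t: 5.8
tool_pos: [0.4878, -0.3025, 0.111]
orientation: [-2.412, -2.004, 0.001]
force: [0.1, 0.9, -0.9]
opening: 0.0512
t 5.8 pos [ 0.4878 -0.3025  0.111 ] jaw -10.56 tilt 0.31 open 0.0512 F [ 0.1  0.9 -0.9] q6 -0.46
 delta [-0.0012  0.0032  0.0355] spin -0.001
```

View pics/g1.png

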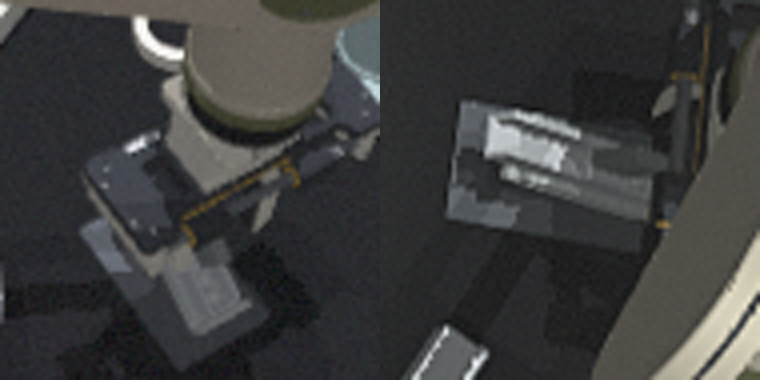

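The gripper hides the fin in the side view (g1, left). In the top view the fin lies between the fingers, at about (640,150) in the right-hand crop, so I'm going down.

```bash
python3 -m pendant '[{"delta_pos":[-0.0012,0.0032,0.015],"spin":0},{"delta_pos":[-0.0012,0.0032,0.03],"spin":0},{"delta_pos":[-0.0012,0.0032,0.0355],"spin":0},{"delta_pos":[-0.0012,0.0032,0.0355],"spin":0},{"delta_pos":[-0.0012,0.0032,0.0355],"spin":0}]'
python3 - <<'E'
from h import *
goto(.4905,-.3041,.0755,-10.5)
E
```

```text
t: 6.4
tool_pos: [0.4932, -0.3057, 0.0802]
orientation: [2.415, 2.008, 0.001]
force: [-0.2, 0.4, 0.6]
opening: 0.0512
t 6.4 pos [ 0.4932 -0.3057  0.0802] jaw -10.52 tilt 0.08 open 0.0512 F [-0.2  0.4  0.6] q6 -0.46
 delta [ 0.001  -0.003   0.0047] spin -0.0004
```

```bash
python3 -m pendant '[{"delta_pos":[0.001,-0.003,0.005],"spin":0},{"delta_pos":[0.001,-0.003,0.005],"spin":0},{"delta_pos":[0.001,-0.003,0.005],"spin":0}]'
python3 - <<'E'
from h import *
goto(.4905,-.3041,.0755,-10.5)
E
```

```text
t: 6.7
tool_pos: [0.4904, -0.304, 0.0753]
orientation: [2.415, 2.008, 0.001]
force: [-0.2, 0.3, 0.4]
opening: 0.0507
t 6.7 pos [ 0.4904 -0.304   0.0753] jaw -10.52 tilt 0.08 open 0.0507 F [-0.2  0.3  0.4] q6 -0.46
 delta [-0.      0.0001 -0.0002] spin -0.0004
```

Accurate. Now closing.

```bash
python3 -m pendant '[{"delta_pos":[0,0,0],"spin":0},{"delta_pos":[0,0,0],"spin":0},{"delta_pos":[0,0,0],"spin":0},{"delta_pos":[0,0,0],"spin":0},{"delta_pos":[0,0,0],"spin":0},{"delta_pos":[0,0,0],"spin":0}]' 1 50
python3 - <<'E'
from h import *
goto(.4905,-.3041,.0755,-10.5)
E
```

```text
t: 7.3
tool_pos: [0.4904, -0.304, 0.0752]
orientation: [2.415, 2.008, 0.001]
force: [0.1, 0.2, -1.0]
opening: 0.0117
t 7.3 pos [ 0.4904 -0.304   0.0752] jaw -10.52 tilt 0.07 open 0.0117 F [ 0.1  0.2 -1. ] q6 -0.46
 delta [-0.      0.0002 -0.0003] spin -0.0004
```

```bash
python3 -m pendant '[{"delta_pos":[0,0,-0.01],"spin":0},{"delta_pos":[0,0,-0.025],"spin":0},{"delta_pos":[0,0,-0.04],"spin":0},{"delta_pos":[0,0,-0.06],"spin":0},{"delta_pos":[0,0,-0.08],"spin":0},{"delta_pos":[0,0,-0.10],"spin":0},{"delta_pos":[0,0,-0.10],"spin":0},{"delta_pos":[0,0,-0.10],"spin":0}]'
python3 - <<'E'
from h import *
goto(.4905,-.3041,.1755,-10.5)
from plant import robot
import cv2
a=robot.read_camera("side")["color"];b=robot.read_camera("top")["color"]
r=lambda i,x,y,w,h,f:cv2.resize(i[y:y+h,x:x+w],(w*f,h*f),interpolation=cv2.INTER_CUBIC)
cv2.imwrite("pics/g2.png",np.hstack([r(a,325,200,100,130,4),r(b,395,160,100,130,4)]))
E
```

```text
t: 8.1
tool_pos: [0.4908, -0.3044, 0.1763]
orientation: [2.413, 2.006, 0.002]
force: [0.9, -0.9, -2.9]
opening: 0.0121
t 8.1 pos [ 0.4908 -0.3044  0.1763] jaw -10.52 tilt 0.2 open 0.0121 F [ 0.9 -0.9 -2.9] q6 -0.46
 delta [ 0.0002 -0.0003  0.0008] spin -0.0004
```

View pics/g2.png

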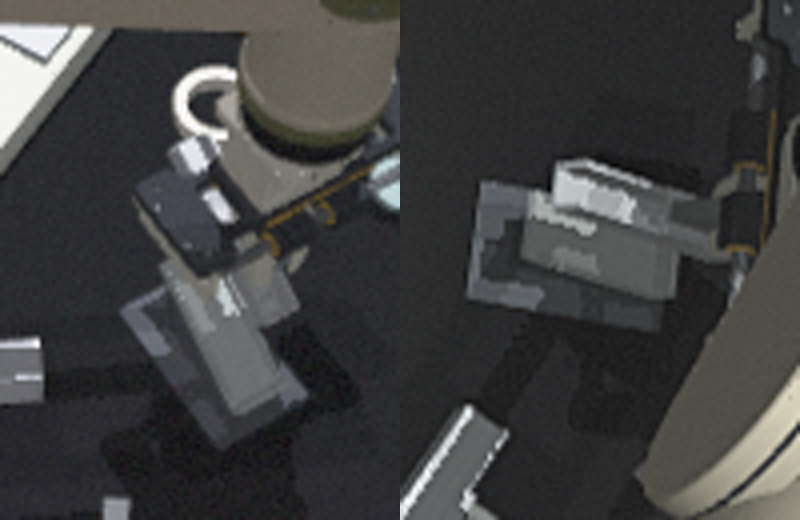

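```bash
python3 - <<'E'
from h import *
from plant import robot
for c in("side","top"):
    robot.read_camera(c);K,R,t=C[c]
    for m in robot.mark_of(c,"scoop_tip"):
        p=R.T@(np.array(m["location"])-t)
        if np.linalg.norm(p[:2]-[.51,-.2])<.06: print(c,m["score"],p.round(3))
goto(.600,.054,.186,15)
E
```

```text
t 8.4 pos [ 0.4897 -0.3036  0.174 ] jaw -10.52 tilt 0.05 open 0.0116 F [ 1.  -0.1 -1.3] q6 -0.46
 delta [ 0.3717  0.0432 -0.0117] spin -0.4454
```

```bash
python3 -m pendant '[{"delta_pos":[0.005,0.001,-0.004],"spin":-0.01},{"delta_pos":[0.016,0.002,-0.008],"spin":-0.02},{"delta_pos":[0.032,0.004,-0.012],"spin":-0.04},{"delta_pos":[0.052,0.006,-0.012],"spin":-0.06},{"delta_pos":[0.074,0.009,-0.012],"spin":-0.09},{"delta_pos":[0.096,0.011,-0.012],"spin":-0.12},{"delta_pos":[0.118,0.014,-0.012],"spin":-0.15},{"delta_pos":[0.140,0.016,-0.012],"spin":-0.18},{"delta_pos":[0.160,0.018,-0.012],"spin":-0.20},{"delta_pos":[0.175,0.020,-0.012],"spin":-0.22}]'
python3 - <<'E'
from h import *
goto(.600,.054,.186,15)
from plant import robot
import cv2
a=robot.read_camera("side")["color"];b=robot.read_camera("top")["color"]
cv2.imwrite("pics/g3.png",np.vstack([a[50:350],b[60:360]]))
E
```

```text
t: 9.4
tool_pos: [0.5419, -0.1327, 0.1867]
orientation: [-2.177, -2.265, -0.002]
force: [-0.0, -0.4, -1.4]
opening: 0.0115
t 9.4 pos [ 0.5419 -0.1327  0.1867] jaw 2.28 tilt 0.06 open 0.0115 F [-0.  -0.4 -1.4] q6 -0.37
 delta [0.1843 0.0655 0.0009] spin -0.222
```

View pics/g3.png

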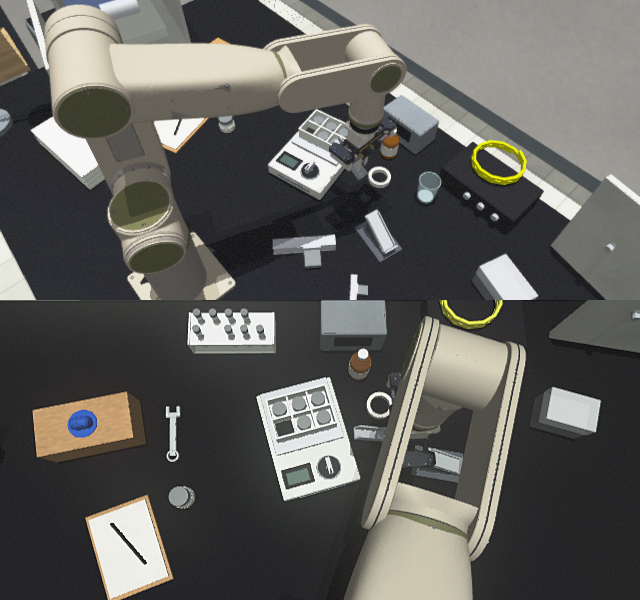

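```bash
python3 -m pendant '[{"delta_pos":[0.008,0.003,0],"spin":-0.01},{"delta_pos":[0.022,0.008,0],"spin":-0.03},{"delta_pos":[0.042,0.015,0],"spin":-0.05},{"delta_pos":[0.064,0.023,0],"spin":-0.08},{"delta_pos":[0.086,0.030,0],"spin":-0.11},{"delta_pos":[0.108,0.038,0],"spin":-0.14},{"delta_pos":[0.130,0.046,0],"spin":-0.17},{"delta_pos":[0.150,0.053,0],"spin":-0.19},{"delta_pos":[0.167,0.059,0],"spin":-0.21},{"delta_pos":[0.178,0.063,0],"spin":-0.222}]'
python3 - <<'E'
from h import *
goto(.600,.054,.168,15)
from plant import robot
import cv2
a=robot.read_camera("side")["color"];b=robot.read_camera("top")["color"]
r=lambda i,x,y,w,h,f:cv2.resize(i[y:y+h,x:x+w],(w*f,h*f),interpolation=cv2.INTER_CUBIC)
cv2.imwrite("pics/g4.png",np.hstack([r(a,260,120,130,130,3),r(b,240,110,130,130,3)]))
E
```

```text
t: 10.5
tool_pos: [0.5981, 0.0493, 0.1867]
orientation: [-1.909, -2.494, -0.002]
force: [-0.7, 0.2, -1.2]
opening: 0.0115
t 10.5 pos [0.5981 0.0493 0.1867] jaw 15.15 tilt 0.08 open 0.0115 F [-0.7  0.2 -1.2] q6 -0.27
 delta [0.004  0.0031 0.0187] spin 0.0025
```

View pics/g4.png

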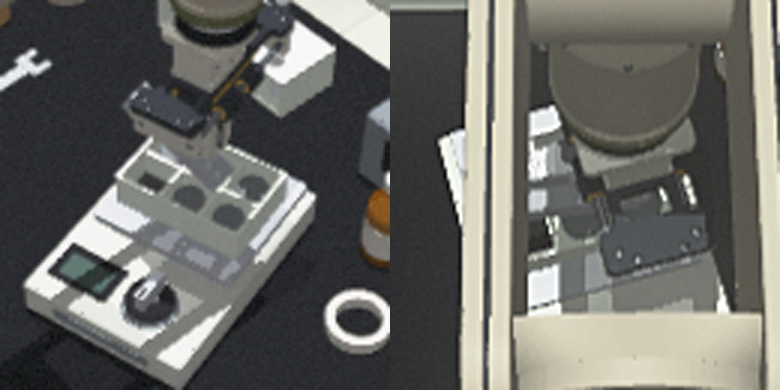

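```bash
python3 -m pendant '[{"delta_pos":[0.004,0.003,0.006],"spin":0},{"delta_pos":[0.004,0.003,0.013],"spin":0},{"delta_pos":[0.004,0.003,0.0185],"spin":0},{"delta_pos":[0.004,0.003,0.0185],"spin":0},{"delta_pos":[0.004,0.003,0.0185],"spin":0}]'
python3 - <<'E'
from h import *
goto(.600,.054,.168,15)
from plant import robot
print(robot.read_state()["wrist_torque"])
E
python3 -m pendant '[{"delta_pos":[0,0,0],"spin":0},{"delta_pos":[0,0,0],"spin":0}]' 1 15
python3 - <<'E'
from h import *
goto(.600,.054,.168,15)
from plant import robot
print(robot.read_state()["wrist_torque"])
E
python3 -m pendant '[{"delta_pos":[0,0,0],"spin":0},{"delta_pos":[0,0,0],"spin":0}]' 1 8
python3 - <<'E'
from h import *
goto(.600,.054,.168,15)
from plant import robot
print(robot.read_state()["wrist_torque"])
E
```

```text
t: 11.1
tool_pos: [0.5996, 0.0532, 0.1678]
orientation: [-1.91, -2.493, -0.001]
force: [-0.2, 0.0, -1.6]
opening: 0.0116
t 11.1 pos [0.5996 0.0532 0.1678] jaw 15.1 tilt 0.08 open 0.0116 F [-0.2  0.  -1.6] q6 -0.26
 delta [ 0.0006  0.0006 -0.0002] spin 0.0018
[-0.08117155 -0.00613293 -0.01386423]
t: 11.3
tool_pos: [0.5997, 0.0531, 0.1681]
orientation: [-1.91, -2.493, -0.002]
force: [-0.6, 0.1, -1.9]
opening: 0.0117
t 11.3 pos [0.5997 0.0531 0.1681] jaw 15.09 tilt 0.08 open 0.0117 F [-0.6  0.1 -1.9] q6 -0.26
 delta [0.0008 0.0005 0.0001] spin 0.0015
[-0.06133459  0.00866813 -0.00830876]
t: 11.5
tool_pos: [0.5999, 0.053, 0.1685]
orientation: [-1.91, -2.493, -0.002]
force: [-0.4, 1.0, -1.3]
opening: 0.012
t 11.5 pos [0.5999 0.053  0.1685] jaw 15.08 tilt 0.08 open 0.012 F [-0.4  1.  -1.3] q6 -0.26
 delta [0.001  0.0003 0.0005] spin 0.0014
[-0.07778652  0.03597554 -0.00029109]
```

```bash
cat > look.py <<'E'
import sys,cv2
from h import *
from plant import robot
n=sys.argv[1]
a=robot.read_camera("side")["color"];b=robot.read_camera("top")["color"]
r=lambda i,x,y,w,h,f:cv2.resize(i[y:y+h,x:x+w],(w*f,h*f),interpolation=cv2.INTER_CUBIC)
cv2.imwrite(f"pics/{n}.png",np.hstack([r(a,285,135,80,80,5),r(b,265,130,80,80,5)]))
goto(.600,.054,.168,15);print(robot.read_state()["wrist_torque"].round(3))
E
python3 look.py f8
python3 -m pendant '[{"delta_pos":[0,0,0],"spin":0},{"delta_pos":[0,0,0],"spin":0}]' 1 5
python3 look.py f5
python3 -m pendant '[{"delta_pos":[0,0,0],"spin":0},{"delta_pos":[0,0,0],"spin":0}]' 1 3
python3 look.py f3
python3 -c "
import cv2,numpy as np
cv2.imwrite('pics/f.png',np.vstack([cv2.imread('pics/f8.png')[:300],cv2.imread('pics/f3.png')[:300]]))"
```

```text
t 11.6 pos [0.5998 0.053  0.1683] jaw 15.09 tilt 0.07 open 0.012 F [-0.5  0.  -1.2] q6 -0.26
 delta [0.0009 0.0004 0.0003] spin 0.0016
[-0.129  0.05   0.015]
t: 11.8
tool_pos: [0.5998, 0.0531, 0.1683]
orientation: [-1.91, -2.493, -0.002]
force: [0.0, 1.1, -1.4]
opening: 0.0119
t 11.9 pos [0.5998 0.0531 0.1683] jaw 15.09 tilt 0.08 open 0.0118 F [ 0.6 -0.1 -1.5] q6 -0.26
 delta [0.0008 0.0004 0.0003] spin 0.0016
[-0.051  0.075  0.042]
t: 12.1
tool_pos: [0.5998, 0.0531, 0.1683]
orientation: [-1.91, -2.493, -0.002]
force: [-0.6, 0.1, -2.1]
opening: 0.0116
t 12.2 pos [0.5998 0.0531 0.1683] jaw 15.09 tilt 0.08 open 0.0121 F [-0.2  0.1 -1.9] q6 -0.26
 delta [0.0009 0.0004 0.0003] spin 0.0015
[-0.107  0.033 -0.019]
```

View pics/f.png

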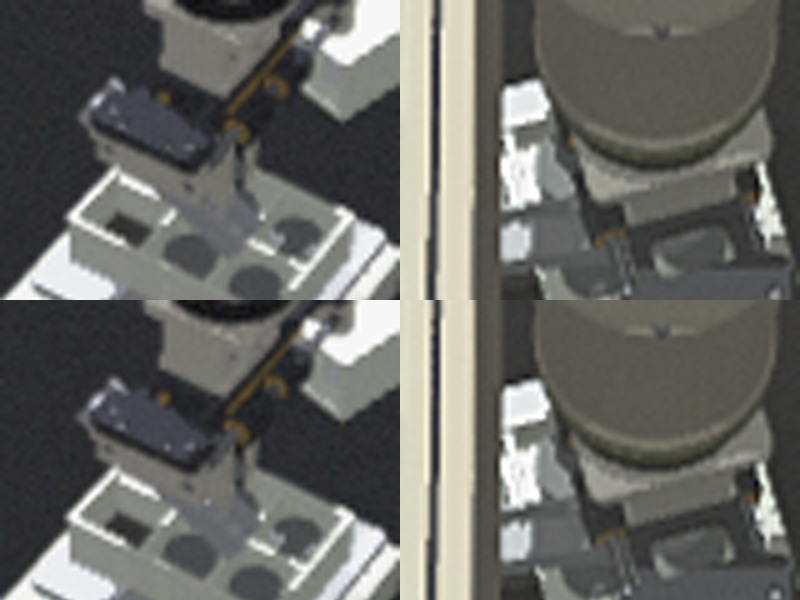

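The scoop did not swing at 3 N, because pad friction holds it. I'll grip firmly again, climb clear of the tray, and turn the nose outward. Then I'll check how the wrist behaves at the edge of reach.

```bash
python3 -m pendant '[{"delta_pos":[0,0,0],"spin":0},{"delta_pos":[0,0,0],"spin":0},{"delta_pos":[0,0,-0.01],"spin":0},{"delta_pos":[0,0,-0.03],"spin":0},{"delta_pos":[0,0,-0.055],"spin":0.08},{"delta_pos":[0,0,-0.08],"spin":0.2},{"delta_pos":[0,0,-0.105],"spin":0.34},{"delta_pos":[0,0,-0.125],"spin":0.48},{"delta_pos":[0,0,-0.14],"spin":0.62},{"delta_pos":[0,0,-0.15],"spin":0.74}]' 1 50
python3 -m pendant '[{"delta_pos":[0,0,0],"spin":0.12},{"delta_pos":[0,0,0],"spin":0.26},{"delta_pos":[0,0,0],"spin":0.40},{"delta_pos":[0,0,0],"spin":0.54},{"delta_pos":[0,0,0],"spin":0.68},{"delta_pos":[0,0,0],"spin":0.82},{"delta_pos":[0,0,0],"spin":0.96},{"delta_pos":[0,0,0],"spin":1.06},{"delta_pos":[0,0,0],"spin":1.09},{"delta_pos":[0,0,0],"spin":1.09}]'
python3 - <<'E'
from h import *
from plant import robot
goto(.8,.07,.32,-85)
print(robot.read_state()["q"].round(3))
import cv2
a=robot.read_camera("side")["color"];cv2.imwrite("pics/h1.png",a)
E
```

```text
t: 13.2
tool_pos: [0.6003, 0.0529, 0.3211]
orientation: [2.687, 1.626, 0.005]
force: [-0.1, -0.1, -0.9]
opening: 0.0119
t: 14.2
tool_pos: [0.6003, 0.0529, 0.3217]
orientation: [-3.14, 0.0, -0.006]
force: [-0.5, -0.3, -1.4]
opening: 0.0118
t 14.2 pos [0.6003 0.0529 0.3217] jaw -90.01 tilt 0.23 open 0.0118 F [-0.5 -0.3 -1.4] q6 1.57
 delta [ 0.1997 -0.0171  0.0025] spin -0.0874
[2.000e-03 1.150e-01 1.319e+00 1.000e-03 1.704e+00 1.573e+00]
```

View pics/h1.png

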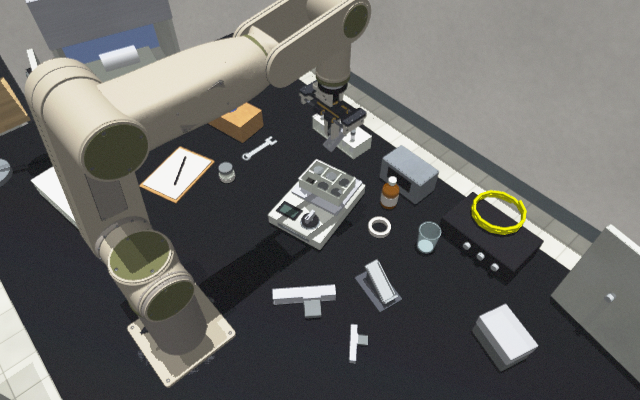

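```bash
python3 -m pendant '[{"delta_pos":[0.01,0,0],"spin":0},{"delta_pos":[0.03,0,0],"spin":0},{"delta_pos":[0.06,0,0],"spin":0},{"delta_pos":[0.09,0,0],"spin":0},{"delta_pos":[0.12,0,0],"spin":0},{"delta_pos":[0.15,0,0],"spin":0},{"delta_pos":[0.18,0,0],"spin":0},{"delta_pos":[0.21,0,0],"spin":0},{"delta_pos":[0.24,0,0],"spin":0},{"delta_pos":[0.26,0,0],"spin":0}]'
python3 - <<'E'
from h import *
from plant import robot
goto(.9,.053,.32,-90)
print(robot.read_state()["q"].round(3))
E
python3 -m pendant '[{"delta_pos":[0.02,0,0],"spin":0},{"delta_pos":[0.04,0,0],"spin":0},{"delta_pos":[0.06,0,0],"spin":0},{"delta_pos":[0.08,0,0],"spin":0},{"delta_pos":[0.1,0,0],"spin":0}]'
python3 - <<'E'
from h import *
from plant import robot
goto(.9,.053,.32,-90)
print(robot.read_state()["q"].round(3))
E
```

```text
t: 15.25
tool_pos: [0.8491, 0.0525, 0.3186]
orientation: [-3.139, -0.005, -0.025]
force: [2.2, -0.4, -0.8]
opening: 0.0115
t 15.25 pos [0.8491 0.0525 0.3186] jaw -89.81 tilt 0.93 open 0.0115 F [ 2.2 -0.4 -0.8] q6 1.57
 delta [ 0.0509 -0.0003 -0.0006] spin 0.0034
[1.000e-03 1.068e+00 2.500e-02 2.000e-03 2.033e+00 1.569e+00]
t: 15.75
tool_pos: [0.8789, 0.0493, 0.298]
orientation: [-3.135, -0.006, -0.109]
force: [0.1, 0.3, -1.3]
opening: 0.0119
t 15.75 pos [0.8789 0.0493 0.298 ] jaw -89.78 tilt 3.99 open 0.0119 F [ 0.1  0.3 -1.3] q6 1.57
 delta [ 0.0226 -0.0037 -0.0205] spin 0.0038
[-0.004  1.095  0.022  0.005  1.955  1.565]
```

```bash
python3 -m pendant '[{"delta_pos":[0.05,0.003,-0.02],"spin":0},{"delta_pos":[0.1,0.003,-0.02],"spin":0},{"delta_pos":[0.15,0.003,-0.02],"spin":0},{"delta_pos":[0.2,0.003,-0.02],"spin":0},{"delta_pos":[0.25,0.003,-0.02],"spin":0}]'
python3 - <<'E'
from h import *
from plant import robot
goto(.9,.053,.32,-90)
print(robot.read_state()["q"].round(3))
E
```

```text
t: 16.25
tool_pos: [0.9069, 0.0409, 0.2763]
orientation: [-3.129, -0.006, -0.185]
force: [-0.1, 0.5, -1.0]
opening: 0.0118
t 16.25 pos [0.9069 0.0409 0.2763] jaw -89.77 tilt 6.76 open 0.0118 F [-0.1  0.5 -1. ] q6 1.56
 delta [-0.0017 -0.0124 -0.0441] spin 0.004
[-0.015  1.122  0.023  0.009  1.879  1.555]
```

```bash
python3 -m pendant '[{"delta_pos":[0.1,-0.01,-0.06],"spin":0},{"delta_pos":[0.2,-0.01,-0.12],"spin":0},{"delta_pos":[0.3,-0.01,-0.18],"spin":0},{"delta_pos":[0.3,-0.01,-0.18],"spin":0},{"delta_pos":[0.3,-0.01,-0.18],"spin":0}]'
python3 - <<'E'
from h import *
from plant import robot
goto(.9,.053,.32,-90)
print(robot.read_state()["q"].round(3))
E
```

```text
t: 16.75
tool_pos: [0.9049, 0.041, 0.329]
orientation: [-3.122, -0.006, -0.264]
force: [0.3, -0.3, -1.4]
opening: 0.0117
t 16.75 pos [0.9049 0.041  0.329 ] jaw -89.75 tilt 9.68 open 0.0117 F [ 0.3 -0.3 -1.4] q6 1.56
 delta [-0.0063 -0.012   0.0081] spin 0.0043
[-0.016  1.063  0.022  0.012  1.887  1.556]
```

```bash
for i in 1; do python3 -m pendant '[{"delta_pos":[0.3,0,-0.06],"spin":0},{"delta_pos":[0.3,0,-0.06],"spin":0}]'
python3 -m pendant '[{"delta_pos":[0.3,0,-0.06],"spin":0},{"delta_pos":[0.3,0,-0.06],"spin":0}]'; done
python3 - <<'E'
from h import *
from plant import robot
goto(.9,.053,.32,-90)
print(robot.read_state()["q"].round(3))
E
```

```text
t: 16.95
tool_pos: [0.9239, 0.0381, 0.3311]
orientation: [-3.113, -0.005, -0.34]
force: [0.2, -0.9, -1.8]
opening: 0.0116
t: 17.15
tool_pos: [0.9408, 0.0354, 0.3364]
orientation: [-3.102, -0.005, -0.413]
force: [0.7, -0.8, -1.1]
opening: 0.0118
t 17.15 pos [0.9408 0.0354 0.3364] jaw -89.72 tilt 15.19 open 0.0118 F [ 0.7 -0.8 -1.1] q6 1.55
 delta [-0.0436 -0.0176  0.0054] spin 0.0049
[-0.024  1.063  0.023  0.019  1.791  1.55 ]
```

The wrist leans outward at the reach limit, and later calls keep that lean, gaining about 2.7° per two-row call. With enough lean, turning about the tilted tool axis takes the nose from up to down. I'll keep building it.

```bash

python3 -m pendant '[{"delta_pos":[0.3,0,0.0],"spin":0},{"delta_pos":[0.3,0,0.0],"spin":0}]' | head -3
python3 -m pendant '[{"delta_pos":[0.3,0,0.0],"spin":0},{"delta_pos":[0.3,0,0.0],"spin":0}]'| head -3
python3 -m pendant '[{"delta_pos":[0.3,0,0.03],"spin":0},{"delta_pos":[0.3,0,0.03],"spin":0}]'| head -3
python3 -m pendant '[{"delta_pos":[0.3,0,0.03],"spin":0},{"delta_pos":[0.3,0,0.03],"spin":0}]'| head -3
python3 - <<'E'
from h import *
from plant import robot
goto(.9,.053,.32,-90)
print(robot.read_state()["q"].round(3))
E
```

```text
t: 17.35
tool_pos: [0.9628, 0.0333, 0.3307]
orientation: [-3.09, -0.005, -0.486]
t: 17.55
tool_pos: [0.9827, 0.0311, 0.3283]
orientation: [-3.077, -0.005, -0.557]
t: 17.75
tool_pos: [1.0038, 0.0294, 0.3235]
orientation: [-3.062, -0.004, -0.628]
t: 17.95
tool_pos: [1.0228, 0.0277, 0.3226]
orientation: [-3.046, -0.004, -0.697]
t 17.95 pos [1.0228 0.0277 0.3226] jaw -89.64 tilt 25.81 open 0.0117 F [-0.1  0.1 -1.1] q6 1.54
 delta [-0.1117 -0.0261 -0.0507] spin 0.0063
[-0.035  1.108  0.024  0.033  1.561  1.54 ]
```

```bash

python3 -m pendant '[{"delta_pos":[0.3,0,0.03],"spin":0},{"delta_pos":[0.3,0,0.03],"spin":0}]' | head -3
python3 -m pendant '[{"delta_pos":[0.3,0,0.03],"spin":0},{"delta_pos":[0.3,0,0.03],"spin":0}]'| head -3
python3 -m pendant '[{"delta_pos":[0.3,0,0.03],"spin":0},{"delta_pos":[0.3,0,0.03],"spin":0}]'| head -3
python3 -m pendant '[{"delta_pos":[0.3,0,0.03],"spin":0},{"delta_pos":[0.3,0,0.03],"spin":0}]'| head -3
python3 -m pendant '[{"delta_pos":[0.3,0,0.03],"spin":0},{"delta_pos":[0.3,0,0.03],"spin":0}]'| head -3
python3 -m pendant '[{"delta_pos":[0.3,0,0.03],"spin":0},{"delta_pos":[0.3,0,0.03],"spin":0}]'| head -3
python3 -m pendant '[{"delta_pos":[0.3,0,0.03],"spin":0},{"delta_pos":[0.3,0,0.03],"spin":0}]'| head -3
python3 - <<'E'
from h import *
from plant import robot
goto(.9,.053,.32,-90)
print(robot.read_state()["q"].round(3))
E
```

```text
t: 18.15
tool_pos: [1.0398, 0.0261, 0.3267]
orientation: [-3.028, -0.004, -0.767]
t: 18.35
tool_pos: [1.055, 0.0246, 0.3352]
orientation: [-3.009, -0.003, -0.836]
t: 18.55
tool_pos: [1.0684, 0.0231, 0.3473]
orientation: [-2.988, -0.003, -0.904]
t: 18.75
tool_pos: [1.0801, 0.0217, 0.3631]
orientation: [-2.966, -0.003, -0.971]
t: 18.95
tool_pos: [1.09, 0.0204, 0.3819]
orientation: [-2.943, -0.002, -1.037]
t: 19.15
tool_pos: [1.0986, 0.0191, 0.4041]
orientation: [-2.918, -0.002, -1.105]
t: 19.35
tool_pos: [1.1056, 0.0178, 0.429]
orientation: [-2.891, -0.001, -1.172]
t 19.35 pos [1.1056 0.0178 0.429 ] jaw -89.48 tilt 44.14 open 0.0117 F [ 0.   0.6 -1.4] q6 1.53
 delta [-0.2237 -0.0349 -0.0642] spin 0.0091
[-0.049  1.064  0.023  0.057  1.286  1.527]
```

```bash
cat >> h.py <<'E'
from scipy.spatial.transform import Rotation as Ro
tipL=np.array([.1016,0,-.0211]);aL=np.array([.866,0,-.5]);uL=np.array([-.5,0,-.866]);gripL=np.array([.0108,0,-.0183])
corn=np.array([gripL+a*aL+l*np.array([0,1,0])-h*uL for a in(-.05,.08) for l in(-.013,.013) for h in(.046,.024)])
def model(R,psi):
    Q=R@Ro.from_euler("z",psi).as_matrix()
    a=Q@aL;y=Q[:,1]
    return Q,np.degrees(np.arctan2(a[1],a[0])),np.degrees(np.arcsin(a[2])),np.degrees(np.arcsin(y[2])),Q@tipL,(Q@corn.T).T
E
python3 - <<'E'
from h import *
from plant import robot
import cv2
s=robot.read_state();R=Ro.from_rotvec(s["orientation"]).as_matrix();p=s["tool_pos"]
for d in range(0,-221,-15):
    Q,h,e,r,t,c=model(R,np.radians(d))
    print(d,"head %.0f elev %.1f roll %.1f tip-TCP"%(h,e,r),t.round(3),"lowest corner",c[:,2].min().round(3),"tcp z-0, q6",round(s["q"][5]+np.radians(d),2))
im=robot.read_camera("side")["color"]
c=model(R,0)[5]
for q in proj("side",c+p): cv2.circle(im,tuple(int(v) for v in q.round()),1,(0,0,255),-1)
print(proj("side",p).round())
u,v=proj("side",p)[0].astype(int);x0=max(0,min(640-160,u-80));y0=max(0,min(400-120,v-60))
cv2.imwrite("pics/k1.png",cv2.resize(im[y0:y0+120,x0:x0+160],(800,600),interpolation=cv2.INTER_NEAREST))
E
```

```text
0 head -4 elev 74.1 roll -1.2 tip-TCP [ 0.058 -0.001  0.086] lowest corner -0.04 tcp z-0, q6 1.53
-15 head 40 elev 71.0 roll 9.2 tip-TCP [0.056 0.025 0.084] lowest corner -0.042 tcp z-0, q6 1.27
-30 head 66 elev 62.8 roll 19.3 tip-TCP [0.048 0.05  0.077] lowest corner -0.044 tcp z-0, q6 1.0
-45 head 82 elev 52.9 roll 28.5 tip-TCP [0.036 0.071 0.067] lowest corner -0.044 tcp z-0, q6 0.74
-60 head 93 elev 42.5 roll 36.3 tip-TCP [0.021 0.087 0.052] lowest corner -0.045 tcp z-0, q6 0.48
-75 head 103 elev 32.1 roll 41.8 tip-TCP [0.003 0.097 0.035] lowest corner -0.044 tcp z-0, q6 0.22
-90 head 113 elev 22.1 roll 44.1 tip-TCP [-0.016  0.101  0.017] lowest corner -0.043 tcp z-0, q6 -0.04
-105 head 122 elev 12.7 roll 42.7 tip-TCP [-0.034  0.098 -0.001] lowest corner -0.041 tcp z-0, q6 -0.31
-120 head 132 elev 4.2 roll 37.8 tip-TCP [-0.052  0.088 -0.018] lowest corner -0.038 tcp z-0, q6 -0.57
-135 head 143 elev -3.2 roll 30.4 tip-TCP [-0.067  0.072 -0.033] lowest corner -0.043 tcp z-0, q6 -0.83
-150 head 154 elev -8.9 roll 21.4 tip-TCP [-0.078  0.051 -0.045] lowest corner -0.053 tcp z-0, q6 -1.09
-165 head 167 elev -12.6 roll 11.5 tip-TCP [-0.085  0.027 -0.053] lowest corner -0.058 tcp z-0, q6 -1.35
-180 head -180 elev -14.1 roll 1.2 tip-TCP [-0.088  0.    -0.056] lowest corner -0.059 tcp z-0, q6 -1.61
-195 head -166 elev -13.2 roll -9.2 tip-TCP [-0.085 -0.026 -0.054] lowest corner -0.059 tcp z-0, q6 -1.88
-210 head -154 elev -9.9 roll -19.3 tip-TCP [-0.077 -0.051 -0.047] lowest corner -0.054 tcp z-0, q6 -2.14
[[461.  41.]]
```

View pics/k1.png

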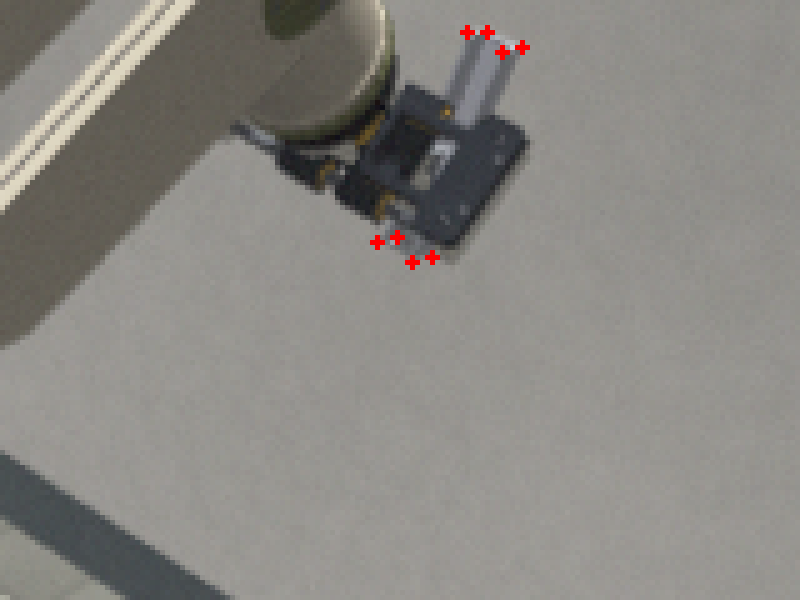

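The projected scoop model (red dots in k1) lies on the scoop, so it has not slipped in the grip. Next I bring it over the tray.

```bash
cat >> h.py <<'E'
def go2(target,psi=0,tip=None):
    "tool-frame delta to bring TCP (or tip, after spin psi) to target"
    from plant import robot
    s=robot.read_state();R=Ro.from_rotvec(s["orientation"]).as_matrix();p=s["tool_pos"]
    Q,h,e,r,t,c=model(R,psi);tg=np.array(target)-(t if tip else 0)
    tl=np.degrees(np.arccos(-R[2,2]))
    print("t %.2f"%s["t"],"pos",p.round(4),"tilt %.2f"%tl,"open",round(s["opening"],4),"F",s["force"].round(1),"q6 %.2f"%s["q"][5])
    print("  delta",(R.T@(tg-p)).round(4),"spin",round(psi,3),"-> TCP",tg.round(3),"head %.0f elev %.1f roll %.1f low z %.3f tip"%(h,e,r,tg[2]+c[:,2].min()),(tg+t).round(3))
    return R,p
E
python3 - <<'E'
from h import *
go2([.86,.022,.42],-.78)
go2([.596,.028,.32],-1.57)
E
```

```text
t 19.40 pos [1.1052 0.0176 0.4316] tilt 44.26 open 0.0116 F [-0.1  0.   0.4] q6 1.53
  delta [-0.1838 -0.0064 -0.1627] spin -0.78 -> TCP [0.86  0.022 0.42 ] head 82 elev 53.1 roll 28.4 low z 0.376 tip [0.896 0.092 0.487]
t 19.40 pos [1.1052 0.0176 0.4316] tilt 44.26 open 0.0116 F [-0.1  0.   0.4] q6 1.53
  delta [-0.4428 -0.0128 -0.2751] spin -1.57 -> TCP [0.596 0.028 0.32 ] head 113 elev 22.1 roll 44.2 low z 0.277 tip [0.58  0.129 0.337]
```

```bash
python3 -m pendant '[{"delta_pos":[-0.005,0,-0.004],"spin":-0.02},{"delta_pos":[-0.016,0,-0.013],"spin":-0.07},{"delta_pos":[-0.034,-0.001,-0.03],"spin":-0.15},{"delta_pos":[-0.056,-0.002,-0.048],"spin":-0.24},{"delta_pos":[-0.078,-0.003,-0.068],"spin":-0.33},{"delta_pos":[-0.1,-0.004,-0.088],"spin":-0.42},{"delta_pos":[-0.122,-0.004,-0.108],"spin":-0.51},{"delta_pos":[-0.144,-0.005,-0.128],"spin":-0.6},{"delta_pos":[-0.166,-0.006,-0.147],"spin":-0.69},{"delta_pos":[-0.184,-0.006,-0.163],"spin":-0.78}]' | head -3
python3 - <<'E'
from h import *
go2([.596,.028,.32],-.79)
E
```

```text
t: 20.4
tool_pos: [0.8579, 0.0218, 0.4208]
orientation: [2.481, 1.027, 1.022]
t 20.40 pos [0.8579 0.0218 0.4208] tilt 44.29 open 0.0116 F [ 0.5 -1.  -0.7] q6 0.70
  delta [-0.1781 -0.1868 -0.1106] spin -0.79 -> TCP [0.596 0.028 0.32 ] head 113 elev 21.9 roll 44.3 low z 0.277 tip [0.58  0.129 0.337]
```

```bash
python3 -m pendant '[{"delta_pos":[-0.018,-0.019,-0.011],"spin":-0.08},{"delta_pos":[-0.036,-0.037,-0.022],"spin":-0.17},{"delta_pos":[-0.055,-0.058,-0.034],"spin":-0.27},{"delta_pos":[-0.075,-0.079,-0.047],"spin":-0.37},{"delta_pos":[-0.095,-0.1,-0.059],"spin":-0.47},{"delta_pos":[-0.115,-0.121,-0.071],"spin":-0.56},{"delta_pos":[-0.135,-0.142,-0.084],"spin":-0.64},{"delta_pos":[-0.155,-0.163,-0.096],"spin":-0.71},{"delta_pos":[-0.169,-0.178,-0.105],"spin":-0.76},{"delta_pos":[-0.177,-0.186,-0.11],"spin":-0.79}]' | head -3
python3 - <<'E'
from h import *
from plant import robot
import cv2
R,p=go2([.580,.1285,.175],0,1)
go2([.580,.1285,.16],-.26,1)
for cam in("side","top"):
    im=robot.read_camera(cam)["color"]
    for q in proj(cam,model(R,0)[5]+p): cv2.circle(im,tuple(int(v) for v in q.round()),1,(0,0,255),-1)
    cv2.imwrite(f"pics/m_{cam}.png",im)
a=cv2.imread("pics/m_side.png")[60:260,200:450];b=cv2.imread("pics/m_top.png")[60:260,200:450]
cv2.imwrite("pics/m.png",cv2.resize(np.hstack([a,b]),(800,320)))
E
```

```text
t: 21.4
tool_pos: [0.5957, 0.0284, 0.3201]
orientation: [1.769, 1.78, 0.741]
t 21.40 pos [0.5957 0.0284 0.3201] tilt 44.30 open 0.0116 F [ 0.5 -0.5 -1.8] q6 -0.14
  delta [-0.0036 -0.1127  0.116 ] spin 0 -> TCP [0.596 0.027 0.158] head 113 elev 21.8 roll 44.3 low z 0.116 tip [0.58  0.128 0.175]
t 21.40 pos [0.5957 0.0284 0.3201] tilt 44.30 open 0.0116 F [ 0.5 -0.5 -1.8] q6 -0.14
  delta [-0.0005 -0.0971  0.1268] spin -0.26 -> TCP [0.615 0.031 0.162] head 122 elev 12.5 roll 42.8 low z 0.121 tip [0.58  0.128 0.16 ]
```

View pics/m.png

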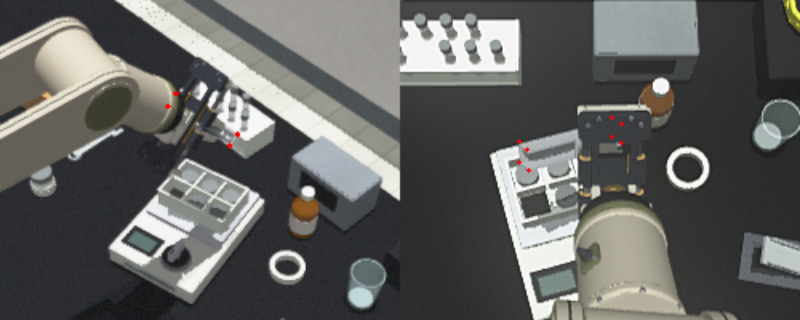

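Top view: the nose is over the far-left cell column and matches the model dots. I'll lower it, turning part-way with the nose still up.

```bash
python3 - <<'E'
from h import *
go2([.585,.1255,.150],-.26,1)
E
```

```text
t 21.50 pos [0.5962 0.0283 0.3205] tilt 44.32 open 0.0116 F [ 0.2 -0.7 -1.9] q6 -0.13
  delta [-0.0038 -0.1013  0.1373] spin -0.26 -> TCP [0.62  0.028 0.151] head 122 elev 12.5 roll 42.8 low z 0.111 tip [0.585 0.126 0.15 ]
```

```bash
python3 -m pendant '[{"delta_pos":[0,-0.006,0.008],"spin":-0.02},{"delta_pos":[-0.001,-0.018,0.024],"spin":-0.05},{"delta_pos":[-0.001,-0.033,0.044],"spin":-0.09},{"delta_pos":[-0.002,-0.048,0.064],"spin":-0.13},{"delta_pos":[-0.002,-0.062,0.083],"spin":-0.17},{"delta_pos":[-0.003,-0.075,0.1],"spin":-0.2},{"delta_pos":[-0.003,-0.086,0.116],"spin":-0.23},{"delta_pos":[-0.004,-0.094,0.128],"spin":-0.25},{"delta_pos":[-0.004,-0.099,0.134],"spin":-0.26},{"delta_pos":[-0.004,-0.101,0.137],"spin":-0.26}]' | head -4
cat > lk.py <<'E'
import sys,cv2
from h import *
from plant import robot
s=robot.read_state();R=Ro.from_rotvec(s["orientation"]).as_matrix();p=s["tool_pos"]
ims=[]
for cam,(x,y) in (("side",(260,130)),("top",(250,110))):
    im=robot.read_camera(cam)["color"][y:y+100,x:x+100]
    im=cv2.resize(im,(400,400),interpolation=cv2.INTER_CUBIC)
    for q in proj(cam,model(R,0)[5]+p): cv2.circle(im,tuple(int(v) for v in ((q-[x,y])*4).round()),2,(0,0,255),-1)
    ims.append(im)
cv2.imwrite(f"pics/{sys.argv[1]}.png",np.hstack(ims))
E
python3 lk.py n1
python3 - <<'E'
from h import *
go2([.585,.1255,.134],-.26,1)
go2([.585,.1255,.122],-.52,1)
go2([.585,.1255,.116],-.72,1)
E
```

```text
t: 22.5
tool_pos: [0.6194, 0.0275, 0.1504]
orientation: [1.501, 1.961, 0.633]
force: [0.3, 0.5, -0.9]
t 22.60 pos [0.6198 0.0275 0.1516] tilt 44.29 open 0.0118 F [-0.5 -0.1 -1. ] q6 -0.48
  delta [0.0062 0.015  0.0114] spin -0.26 -> TCP [0.637 0.038 0.153] head 132 elev 4.1 roll 37.9 low z 0.114 tip [0.585 0.126 0.134]
t 22.60 pos [0.6198 0.0275 0.1516] tilt 44.29 open 0.0118 F [-0.5 -0.1 -1. ] q6 -0.48
  delta [0.0182 0.0312 0.02  ] spin -0.52 -> TCP [0.652 0.053 0.155] head 143 elev -3.2 roll 30.6 low z 0.113 tip [0.585 0.126 0.122]
t 22.60 pos [0.6198 0.0275 0.1516] tilt 44.29 open 0.0118 F [-0.5 -0.1 -1. ] q6 -0.48
  delta [0.0309 0.0437 0.0243] spin -0.72 -> TCP [0.661 0.069 0.159] head 151 elev -7.8 roll 23.8 low z 0.108 tip [0.585 0.126 0.116]
```

View pics/n1.png

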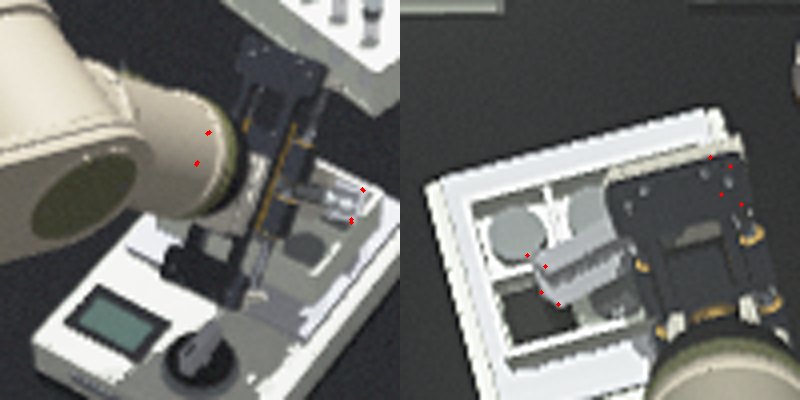

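```bash
python3 - <<'E'
from h import *
go2([.585,.1255,.128],-.26,1)
go2([.585,.1255,.121],-.39,1)
go2([.585,.1255,.116],-.52,1)
go2([.585,.1255,.115],-.62,1)
E
python3 -m pendant '[{"delta_pos":[0.001,0.003,0.005],"spin":-0.06},{"delta_pos":[0.003,0.008,0.009],"spin":-0.13},{"delta_pos":[0.004,0.012,0.011],"spin":-0.19},{"delta_pos":[0.006,0.015,0.013],"spin":-0.24},{"delta_pos":[0.006,0.016,0.0145],"spin":-0.26},{"delta_pos":[0.006,0.016,0.0145],"spin":-0.26}]' | head -3
python3 - <<'E'
from h import *
go2([.585,.1255,.126],-.06,1)
go2([.585,.1255,.120],-.16,1)
go2([.585,.1255,.116],-.26,1)
go2([.585,.1255,.115],-.36,1)
E
```

```text
t 22.60 pos [0.6198 0.0275 0.1516] tilt 44.29 open 0.0118 F [-0.5 -0.1 -1. ] q6 -0.48
  delta [0.0072 0.0109 0.0157] spin -0.26 -> TCP [0.637 0.038 0.147] head 132 elev 4.1 roll 37.9 low z 0.108 tip [0.585 0.126 0.128]
t 22.60 pos [0.6198 0.0275 0.1516] tilt 44.29 open 0.0118 F [-0.5 -0.1 -1. ] q6 -0.48
  delta [0.0125 0.0187 0.0207] spin -0.39 -> TCP [0.645 0.045 0.147] head 137 elev 0.2 roll 34.5 low z 0.111 tip [0.585 0.126 0.121]
t 22.60 pos [0.6198 0.0275 0.1516] tilt 44.29 open 0.0118 F [-0.5 -0.1 -1. ] q6 -0.48
  delta [0.0191 0.0271 0.0243] spin -0.52 -> TCP [0.652 0.053 0.149] head 143 elev -3.2 roll 30.6 low z 0.107 tip [0.585 0.126 0.116]
t 22.60 pos [0.6198 0.0275 0.1516] tilt 44.29 open 0.0118 F [-0.5 -0.1 -1. ] q6 -0.48
  delta [0.0248 0.035  0.025 ] spin -0.62 -> TCP [0.657 0.061 0.153] head 147 elev -5.6 roll 27.3 low z 0.106 tip [0.585 0.126 0.115]
t: 23.2
tool_pos: [0.6403, 0.0378, 0.1521]
orientation: [1.216, 2.107, 0.521]
t 23.20 pos [0.6403 0.0378 0.1521] tilt 44.37 open 0.0115 F [-0.1  1.1 -1.1] q6 -0.68
  delta [ 0.0038 -0.0008  0.0029] spin -0.06 -> TCP [0.641 0.041 0.148] head 134 elev 2.2 roll 36.5 low z 0.111 tip [0.585 0.126 0.126]
t 23.20 pos [0.6403 0.0378 0.1521] tilt 44.37 open 0.0115 F [-0.1  1.1 -1.1] q6 -0.68
  delta [0.0069 0.0056 0.0072] spin -0.16 -> TCP [0.646 0.047 0.148] head 138 elev -0.6 roll 33.7 low z 0.110 tip [0.585 0.126 0.12 ]
t 23.20 pos [0.6403 0.0378 0.1521] tilt 44.37 open 0.0115 F [-0.1  1.1 -1.1] q6 -0.68
  delta [0.0103 0.0131 0.0101] spin -0.26 -> TCP [0.652 0.053 0.15 ] head 142 elev -3.3 roll 30.6 low z 0.107 tip [0.585 0.126 0.116]
t 23.20 pos [0.6403 0.0378 0.1521] tilt 44.37 open 0.0115 F [-0.1  1.1 -1.1] q6 -0.68
  delta [0.0137 0.0222 0.0108] spin -0.36 -> TCP [0.656 0.061 0.153] head 147 elev -5.7 roll 27.3 low z 0.106 tip [0.585 0.126 0.115]
```

```bash
python3 -m pendant '[{"delta_pos":[0.0038,-0.001,0.003],"spin":-0.06},{"delta_pos":[0.0055,0.002,0.005],"spin":-0.11},{"delta_pos":[0.007,0.0056,0.007],"spin":-0.16},{"delta_pos":[0.0085,0.009,0.0085],"spin":-0.21},{"delta_pos":[0.0103,0.013,0.010],"spin":-0.26},{"delta_pos":[0.0103,0.013,0.010],"spin":-0.26},{"delta_pos":[0.0103,0.013,0.010],"spin":-0.26}]' | head -4
python3 lk.py n2
python3 - <<'E'
from h import *
go2([.585,.1255,.114],-.12,1)
go2([.585,.1255,.114],-.24,1)
E
```

```text
t: 23.9
tool_pos: [0.6516, 0.0534, 0.1497]
orientation: [0.923, 2.221, 0.404]
force: [0.7, 1.3, -0.4]
t 24.00 pos [0.6514 0.0533 0.1495] tilt 44.36 open 0.0119 F [ 0.1 -0.2 -1.9] q6 -0.85
  delta [0.0017 0.0113 0.0016] spin -0.12 -> TCP [0.657 0.062 0.153] head 148 elev -6.1 roll 26.7 low z 0.105 tip [0.585 0.126 0.114]
t 24.00 pos [0.6514 0.0533 0.1495] tilt 44.36 open 0.0119 F [ 0.1 -0.2 -1.9] q6 -0.85
  delta [0.0038 0.0232 0.0016] spin -0.24 -> TCP [0.662 0.072 0.158] head 153 elev -8.6 roll 22.5 low z 0.106 tip [0.585 0.126 0.114]
```

View pics/n2.png

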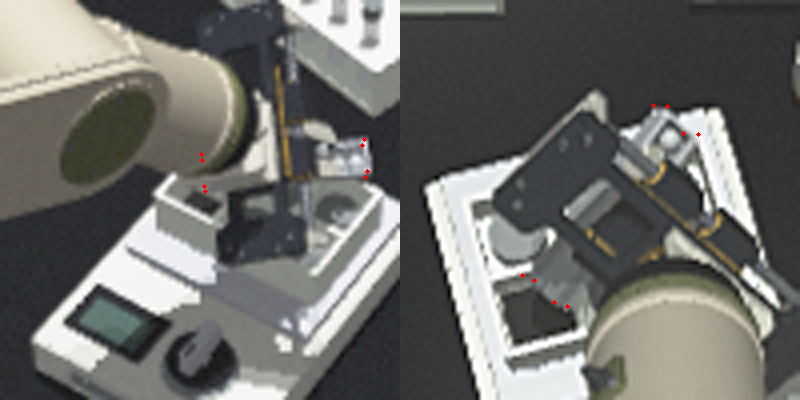

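```bash
python3 -m pendant '[{"delta_pos":[0.0005,0.003,0.001],"spin":-0.04},{"delta_pos":[0.001,0.007,0.0015],"spin":-0.08},{"delta_pos":[0.0017,0.011,0.0016],"spin":-0.12},{"delta_pos":[0.0017,0.011,0.0016],"spin":-0.12},{"delta_pos":[0.0017,0.011,0.0016],"spin":-0.12}]' | head -4
python3 lk.py n3
python3 - <<'E'
from h import *
go2([.585,.1255,.114],-.12,1)
go2([.585,.1255,.114],-.24,1)
E
```

```text
t: 24.5
tool_pos: [0.6573, 0.0625, 0.1533]
orientation: [0.785, 2.263, 0.348]
force: [-0.2, 0.5, -1.5]
t 24.60 pos [0.6571 0.0622 0.153 ] tilt 44.35 open 0.0117 F [-0.3 -0.6 -0.8] q6 -0.92
  delta [ 0.0005  0.0125 -0.0001] spin -0.12 -> TCP [0.662 0.072 0.158] head 153 elev -8.6 roll 22.5 low z 0.106 tip [0.585 0.126 0.114]
t 24.60 pos [0.6571 0.0622 0.153 ] tilt 44.35 open 0.0117 F [-0.3 -0.6 -0.8] q6 -0.92
  delta [ 0.0027  0.0244 -0.0001] spin -0.24 -> TCP [0.666 0.083 0.163] head 159 elev -10.7 roll 18.0 low z 0.107 tip [0.585 0.126 0.114]
```

View pics/n3.png

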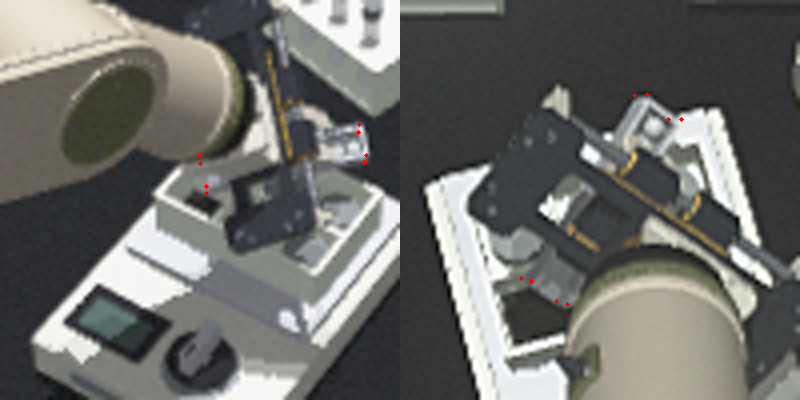

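```bash
python3 -m pendant '[{"delta_pos":[0.0002,0.004,0],"spin":-0.04},{"delta_pos":[0.0004,0.008,0],"spin":-0.08},{"delta_pos":[0.0005,0.0125,0],"spin":-0.12},{"delta_pos":[0.001,0.0165,0],"spin":-0.16},{"delta_pos":[0.0018,0.0205,0],"spin":-0.2},{"delta_pos":[0.0027,0.0244,0],"spin":-0.24},{"delta_pos":[0.0027,0.0244,0],"spin":-0.24}]' | head -4
python3 lk.py n4
python3 - <<'E'
from h import *
go2([.585,.1255,.114],-.12,1)
go2([.585,.1255,.114],-.36,1)
E
```

```text
t: 25.3
tool_pos: [0.6665, 0.0835, 0.163]
orientation: [0.503, 2.326, 0.234]
force: [0.4, -0.3, -1.9]
t 25.40 pos [0.6662 0.0831 0.1625] tilt 44.34 open 0.0119 F [-0.7  0.4 -1.9] q6 -1.05
  delta [ 0.0006  0.0121 -0.0001] spin -0.12 -> TCP [0.669 0.094 0.166] head 165 elev -12.3 roll 13.4 low z 0.108 tip [0.585 0.126 0.114]
t 25.40 pos [0.6662 0.0831 0.1625] tilt 44.34 open 0.0119 F [-0.7  0.4 -1.9] q6 -1.05
  delta [ 0.0064  0.0357 -0.0001] spin -0.36 -> TCP [0.672 0.118 0.17 ] head 177 elev -14.2 roll 3.9 low z 0.110 tip [0.585 0.126 0.114]
```

View pics/n4.png

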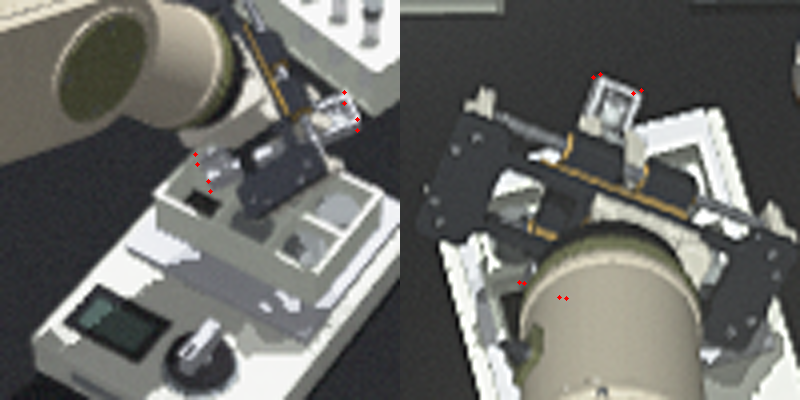

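```bash
cat > lk2.py <<'E'
import sys,cv2
from h import *
from plant import robot
ims=[]
for cam,(x,y) in (("side",(295,150)),("top",(360,120))):
    full=robot.read_camera(cam)["color"]
    if cam=="top":x,y=int(sys.argv[2]),int(sys.argv[3])
    else: x,y=295,150
    ims.append(cv2.resize(full[y:y+50,x:x+50],(400,400),interpolation=cv2.INTER_CUBIC))
cv2.imwrite(f"pics/{sys.argv[1]}.png",np.hstack(ims))
E
python3 lk2.py n5 385 120
```

```text
(no output)
```

View pics/n5.png

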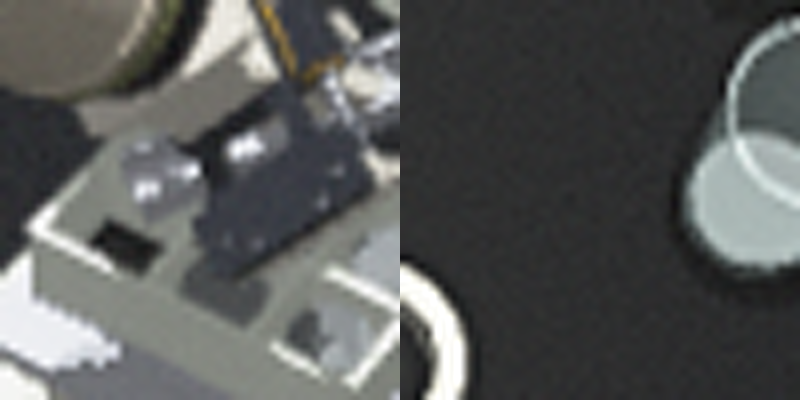

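```bash
python3 -m pendant '[{"delta_pos":[0,0,0],"spin":0},{"delta_pos":[0,0,0],"spin":0}]' | head -2
python3 lk2.py n6 300 110
python3 - <<'E'
from h import *
go2([.585,.1255,.114],-.2,1)
go2([.585,.1255,.114],-.36,1)
E
```

```text
t: 25.7
tool_pos: [0.666, 0.0827, 0.1622]
t 25.80 pos [0.6661 0.0828 0.1623] tilt 44.33 open 0.0114 F [-0.3  0.4 -0.7] q6 -1.05
  delta [ 0.0019  0.0204 -0.0001] spin -0.2 -> TCP [0.671 0.102 0.168] head 169 elev -13.1 roll 10.3 low z 0.109 tip [0.585 0.126 0.114]
t 25.80 pos [0.6661 0.0828 0.1623] tilt 44.33 open 0.0114 F [-0.3  0.4 -0.7] q6 -1.05
  delta [ 0.0063  0.036  -0.0001] spin -0.36 -> TCP [0.672 0.118 0.17 ] head 177 elev -14.2 roll 3.9 low z 0.110 tip [0.585 0.126 0.114]
```

View pics/n6.png

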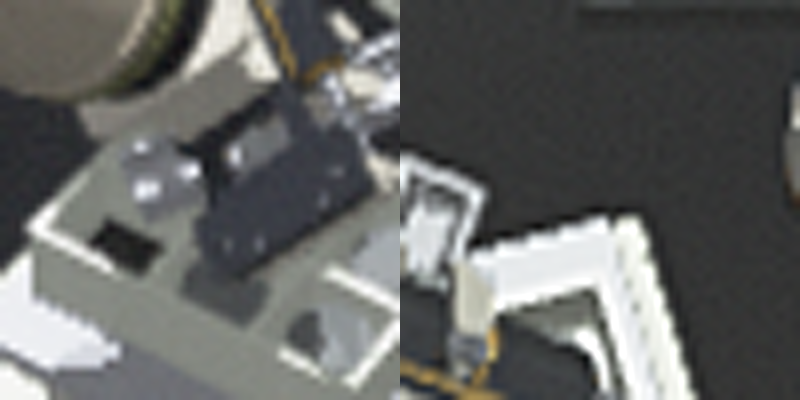

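```bash
python3 - <<'E'
from h import *
from plant import robot
import cv2
s=robot.read_state();R0=Ro.from_rotvec(s["orientation"]).as_matrix();p0=s["tool_pos"]
for c,(x,y) in (("side",(300,150)),("top",(380,110))):
    im=robot.read_camera(c)["color"];K,R,t=C[c]
    for m in robot.mark_of(c,"ball1_center"):
        p=np.array(m["location"]);u=K@p;w=R.T@(p-t);l=R0.T@(w-p0)-gripL
        print(c,round(m["score"],2),w.round(3),(u[:2]/u[2]).round(),"along a %.3f up %.3f lat %.3f"%(l@aL,l@uL,l[1]))
    if c=="top": cv2.imwrite("pics/n7.png",cv2.resize(im[110:180,350:450][:, :],(800,560),interpolation=cv2.INTER_CUBIC))
E
```

```text
(no output)
```

View pics/n7.png

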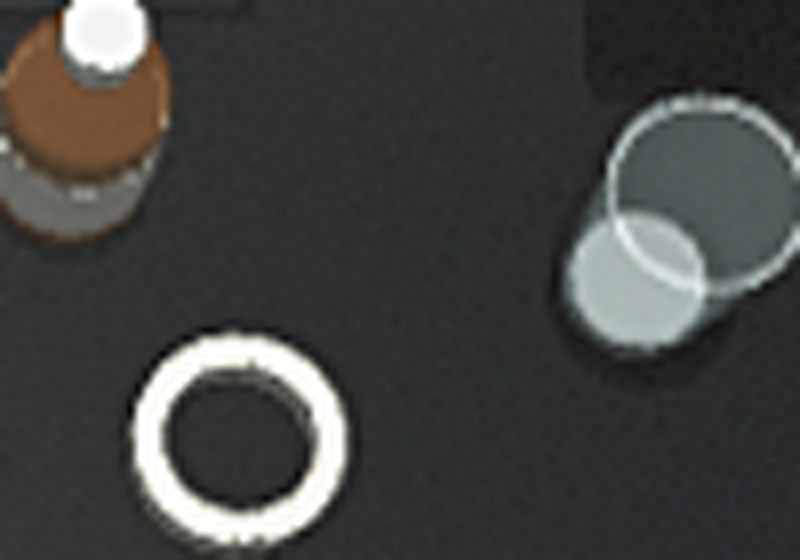

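```bash
python3 - <<'E'
from plant import robot
import cv2,numpy as np
b=robot.read_camera("top")["color"];a=robot.read_camera("side")["color"]
r=lambda i,x,y:cv2.resize(i[y:y+50,x:x+50],(400,400),interpolation=cv2.INTER_CUBIC)
cv2.imwrite("pics/n8.png",np.hstack([r(a,310,140),r(b,280,120)]))
E
```

```text
(no output)
```

View pics/n8.png

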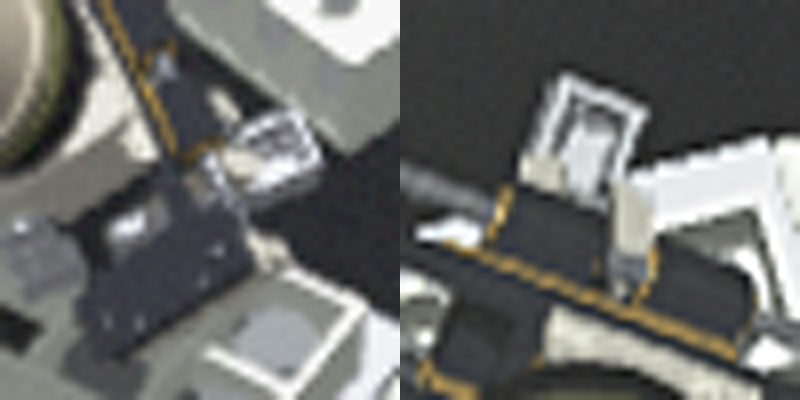

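```bash
python3 lk2.py n9 280 120; python3 - <<'E'
from h import *
go2([.585,.1255,.114],-.36,1)
E
```

```text
t 26.20 pos [0.6661 0.0829 0.1624] tilt 44.34 open 0.012 F [ 0.4 -0.8 -1.9] q6 -1.05
  delta [ 0.0063  0.0359 -0.0001] spin -0.36 -> TCP [0.672 0.118 0.17 ] head 177 elev -14.2 roll 3.9 low z 0.110 tip [0.585 0.126 0.114]
```

View pics/n9.png

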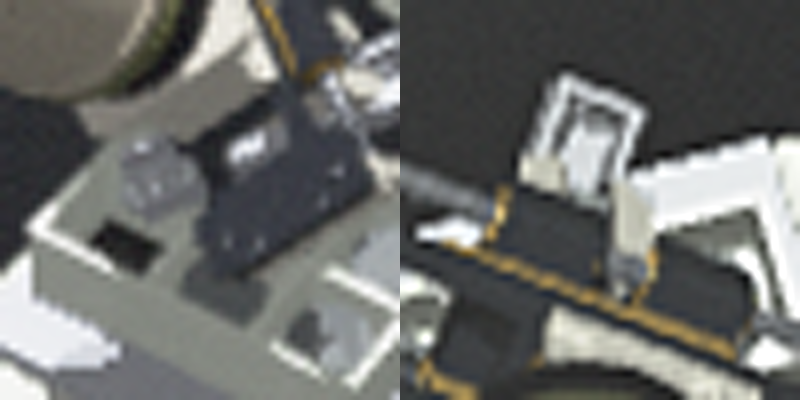

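```bash
python3 -m pendant '[{"delta_pos":[0.0005,0.006,0],"spin":-0.06},{"delta_pos":[0.001,0.012,0],"spin":-0.12},{"delta_pos":[0.002,0.018,0],"spin":-0.18},{"delta_pos":[0.003,0.024,0],"spin":-0.24},{"delta_pos":[0.0045,0.030,0],"spin":-0.30},{"delta_pos":[0.006,0.036,0],"spin":-0.36},{"delta_pos":[0.006,0.036,0],"spin":-0.36}]' | head -4
python3 lk2.py n10 280 160
```

```text
t: 26.9
tool_pos: [0.6728, 0.1187, 0.1702]
orientation: [0.079, 2.367, 0.062]
force: [0.2, 0.5, -0.5]
```

View pics/n10.png

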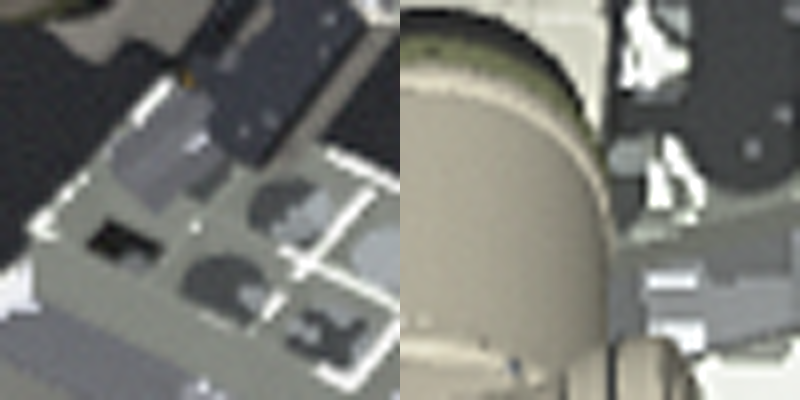

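```bash
python3 - <<'E'
from h import *
R,p=go2([.6728,.1187,.205],0)
E
python3 lk.py n11
```

```text
t 27.00 pos [0.6726 0.1181 0.1698] tilt 44.34 open 0.0118 F [-0.4  0.7 -1.2] q6 -1.24
  delta [-0.0246  0.003  -0.025 ] spin 0 -> TCP [0.673 0.119 0.205] head 177 elev -14.2 roll 4.0 low z 0.146 tip [0.585 0.126 0.149]
```

View pics/n11.png

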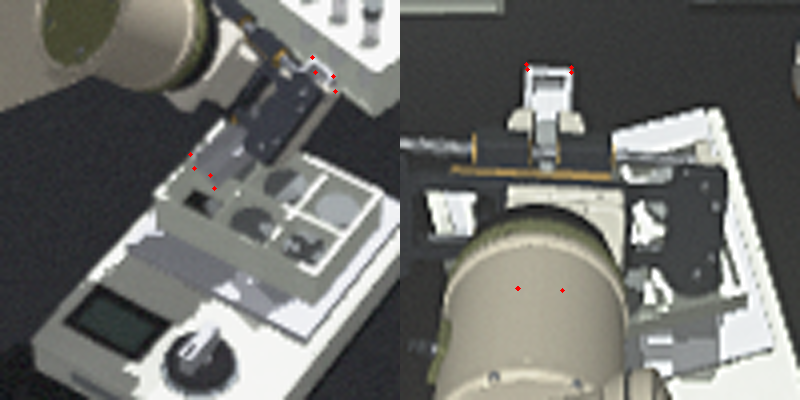

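The tail of the trough is empty in the top view (550,95). I'll lift clear to check the cell.

```bash
python3 -m pendant '[{"delta_pos":[-0.008,0.001,-0.008],"spin":0},{"delta_pos":[-0.025,0.003,-0.025],"spin":0},{"delta_pos":[-0.045,0.003,-0.045],"spin":0},{"delta_pos":[-0.065,0.003,-0.065],"spin":0},{"delta_pos":[-0.085,0.003,-0.085],"spin":0},{"delta_pos":[-0.1,0.003,-0.1],"spin":0}]' | head -3
python3 lk.py n12; python3 - <<'E'
from h import *
from plant import robot
for c in ("side","top"):
    K,R,t=C[c]
    for l in ("ball1_center",):
      for m in robot.mark_of(c,l):
        p=np.array(m["location"]);u=K@p;print(c,round(m["score"],2),(R.T@(p-t)).round(3),(u[:2]/u[2]).round())
go2([.66,.1,.35],0)
E
```

```text
t: 27.7
tool_pos: [0.6748, 0.1107, 0.315]
orientation: [0.084, 2.364, 0.064]
top 0.31 [ 0.419  0.392 -0.   ] [184. 258.]
t 27.90 pos [0.6743 0.1107 0.3114] tilt 44.38 open 0.0118 F [-0.9 -0.2 -2.7] q6 -1.33
  delta [-0.0175 -0.0086 -0.0378] spin 0 -> TCP [0.66 0.1  0.35] head 177 elev -14.2 roll 4.0 low z 0.291 tip [0.573 0.108 0.294]
```

View pics/n12.png

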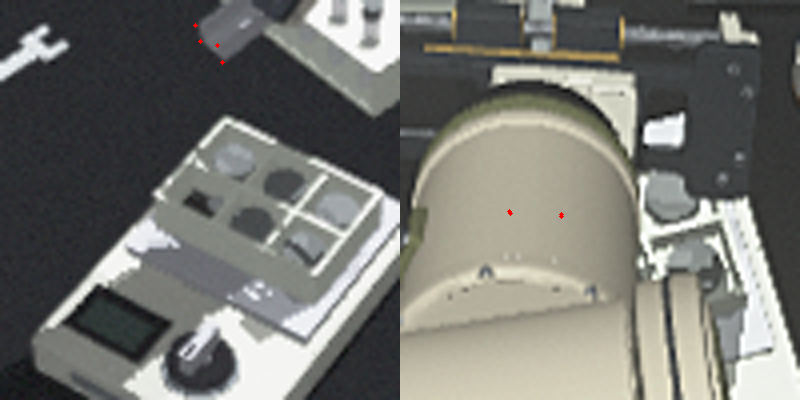

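```bash
python3 - <<'E'
from plant import robot
import cv2,numpy as np
a=robot.read_camera("side")["color"];o=cv2.imread("pics/side0.png")
r=lambda i:cv2.resize(i[160:205,290:350],(400,300),interpolation=cv2.INTER_CUBIC)
cv2.imwrite("pics/c1.png",np.hstack([r(o),r(a)]))
E
```

```text
(no output)
```

View pics/c1.png

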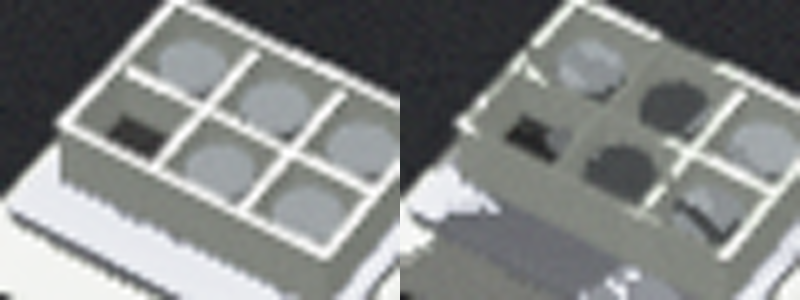

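```bash
python3 - <<'E'
from h import *
go2([.45,.053,.36],1.33)
E
```

```text
t 27.95 pos [0.6737 0.1107 0.3094] tilt 44.23 open 0.0117 F [ 0.7 -0.3 -1.6] q6 -1.33
  delta [ 0.1205 -0.0634 -0.1934] spin 1.33 -> TCP [0.45  0.053 0.36 ] head 119 elev 15.9 roll 43.7 low z 0.319 tip [0.422 0.153 0.365]
```

```bash
python3 -m pendant '[{"delta_pos":[0.01,-0.006,-0.018],"spin":0.12},{"delta_pos":[0.025,-0.013,-0.04],"spin":0.26},{"delta_pos":[0.04,-0.02,-0.064],"spin":0.4},{"delta_pos":[0.055,-0.028,-0.088],"spin":0.54},{"delta_pos":[0.07,-0.036,-0.112],"spin":0.68},{"delta_pos":[0.085,-0.044,-0.136],"spin":0.82},{"delta_pos":[0.1,-0.052,-0.16],"spin":0.96},{"delta_pos":[0.112,-0.059,-0.18],"spin":1.1},{"delta_pos":[0.1205,-0.0634,-0.193],"spin":1.24},{"delta_pos":[0.1205,-0.0634,-0.193],"spin":1.33}]' | head -3
python3 lk.py n13; python3 - <<'E'
from h import *
from plant import robot
go2([.3,.053,.36],0)
print(robot.read_state()["q"].round(3))
E
```

```text
t: 28.95
tool_pos: [0.5089, 0.0676, 0.3683]
orientation: [1.634, 1.919, 0.632]
t 29.05 pos [0.5088 0.0677 0.3678] tilt 41.69 open 0.0115 F [-0.6 -0.4 -1.7] q6 -0.11
  delta [ 0.0125 -0.1612 -0.1332] spin 0 -> TCP [0.3   0.053 0.36 ] head 117 elev 16.7 roll 41.1 low z 0.318 tip [0.273 0.153 0.366]
[ 0.051 -0.891  2.171 -0.028  1.134 -0.112]
```

View pics/n13.png

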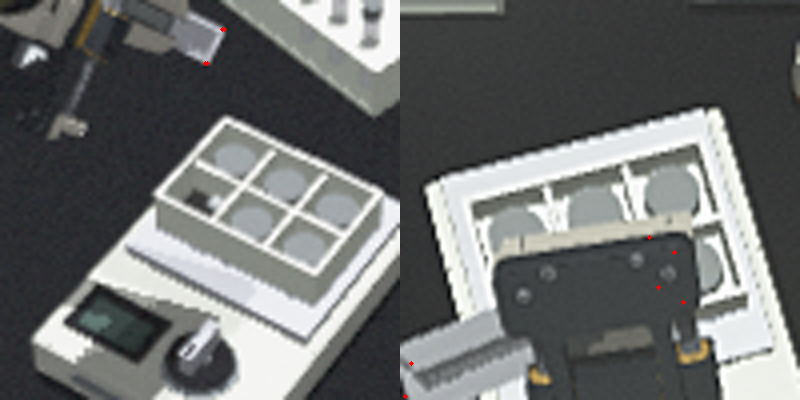

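```bash
python3 - <<'E'
from plant import robot
s=robot.read_state();print(s["q"],s["dq"].round(3))
E
python3 -m pendant '[{"delta_pos":[0.01,-0.2,-0.2],"spin":0},{"delta_pos":[0.01,-0.2,-0.2],"spin":0}]' | head -3
python3 - <<'E'
from h import *
from plant import robot
s=robot.read_state();print(s["q"],s["dq"].round(3))
go2([.3,.053,.36],0)
E
```

```text
[ 0.05074611 -0.89113882  2.17122623 -0.02756353  1.13444804 -0.11154325] [ 0.001  0.001  0.006  0.001 -0.003 -0.112]
t: 29.25
tool_pos: [0.4838, 0.0814, 0.3885]
orientation: [1.655, 1.946, 0.581]
[ 0.13155974 -0.89096133  2.11361295 -0.09530776  1.24120288 -0.03041334] [ 0.438 -0.004 -0.245 -0.314  0.321  0.412]
t 29.25 pos [0.4838 0.0814 0.3885] tilt 39.20 open 0.0116 F [-0.8  0.3 -2. ] q6 -0.03
  delta [-0.0025 -0.1631 -0.0939] spin 0 -> TCP [0.3   0.053 0.36 ] head 116 elev 17.1 roll 38.5 low z 0.317 tip [0.274 0.153 0.365]
```

```bash

python3 -m pendant '[{"delta_pos":[-0.03,-0.25,-0.14],"spin":0},{"delta_pos":[-0.03,-0.25,-0.14],"spin":0}]' | head -3
python3 -m pendant '[{"delta_pos":[-0.03,-0.25,-0.14],"spin":0},{"delta_pos":[-0.03,-0.25,-0.14],"spin":0}]' | head -3
python3 - <<'E'
from h import *
from plant import robot
s=robot.read_state();print(s["q"].round(3))
go2([.3,.053,.36],0)
R=Ro.from_rotvec(s["orientation"]).as_matrix();print("tool z",R[:,2].round(3))
E
```

```text
t: 29.45
tool_pos: [0.4625, 0.0858, 0.3935]
orientation: [1.679, 1.967, 0.53]
t: 29.65
tool_pos: [0.436, 0.0942, 0.4039]
orientation: [1.704, 1.985, 0.475]
[ 0.256 -0.891  2.05  -0.191  1.413  0.079]
t 29.65 pos [0.436  0.0942 0.4039] tilt 34.38 open 0.0114 F [ 0.2 -0.1 -1.5] q6 0.08
  delta [-0.0197 -0.1423 -0.0384] spin 0 -> TCP [0.3   0.053 0.36 ] head 113 elev 17.4 roll 33.3 low z 0.316 tip [0.277 0.154 0.364]
tool z [ 0.563 -0.046 -0.825]
```

```bash
cat > dirn.py <<'E'
import sys
from h import *
from plant import robot
s=robot.read_state();R=Ro.from_rotvec(s["orientation"]).as_matrix();v=np.array([float(x) for x in sys.argv[1:4]])
print("t",s["t"].__round__(2),s["q"].round(3),s["tool_pos"].round(3),"toolz",R[:,2].round(3),"d",(R.T@(v/np.linalg.norm(v)*.25)).round(3))
E
python3 dirn.py -1 -.4 -.1
```

```text
t 29.65 [ 0.256 -0.891  2.05  -0.191  1.413  0.079] [0.436 0.094 0.404] toolz [ 0.563 -0.046 -0.825] d [-0.062 -0.217 -0.107]
```

```bash

python3 -m pendant '[{"delta_pos":[-0.062,-0.217,-0.107],"spin":0},{"delta_pos":[-0.062,-0.217,-0.107],"spin":0}]' | head -3
python3 -m pendant '[{"delta_pos":[-0.062,-0.217,-0.1],"spin":0},{"delta_pos":[-0.062,-0.217,-0.1],"spin":0}]' | head -3
python3 dirn.py -1 -.4 -.1
```

```text
t: 29.85
tool_pos: [0.41, 0.0931, 0.4184]
orientation: [1.726, 2.002, 0.418]
t: 30.05
tool_pos: [0.3785, 0.0943, 0.4376]
orientation: [1.748, 2.015, 0.36]
t 30.05 [ 0.366 -0.891  1.956 -0.265  1.619  0.15 ] [0.378 0.094 0.438] toolz [ 0.491 -0.092 -0.866] d [-0.064 -0.226 -0.085]
```

```bash
python3 - <<'E'
from h import *
go2([.46,-.04,.42],0)
E
```

```text
t 30.05 pos [0.3785 0.0943 0.4376] tilt 29.96 open 0.0117 F [ 0.2  0.3 -2. ] q6 0.15
  delta [-0.1371  0.0401  0.0677] spin 0 -> TCP [ 0.46 -0.04  0.42] head 110 elev 17.1 roll 28.2 low z 0.375 tip [0.44  0.062 0.422]
```

```bash
python3 -m pendant '[{"delta_pos":[-0.03,0.01,0.015],"spin":0},{"delta_pos":[-0.07,0.02,0.034],"spin":0},{"delta_pos":[-0.11,0.032,0.054],"spin":0},{"delta_pos":[-0.137,0.04,0.068],"spin":0},{"delta_pos":[-0.137,0.04,0.068],"spin":0}]' | head -3
python3 dirn.py -1 .2 0
```

```text
t: 30.55
tool_pos: [0.4607, -0.0438, 0.416]
orientation: [1.754, 2.014, 0.354]
t 30.55 [-0.215 -0.781  1.942  0.011  1.462 -0.351] [ 0.461 -0.044  0.416] toolz [ 0.486 -0.095 -0.869] d [ 0.072 -0.205 -0.124]
```

```bash
python3 -m pendant '[{"delta_pos":[0.072,-0.205,-0.124],"spin":0},{"delta_pos":[0.072,-0.205,-0.124],"spin":0},{"delta_pos":[0.072,-0.205,-0.124],"spin":0}]' | head -3
python3 -m pendant '[{"delta_pos":[0.072,-0.205,-0.11],"spin":0},{"delta_pos":[0.072,-0.205,-0.11],"spin":0}]' | head -3
python3 -m pendant '[{"delta_pos":[0.072,-0.205,-0.1],"spin":0},{"delta_pos":[0.072,-0.205,-0.1],"spin":0}]' | head -3
python3 dirn.py -1 .2 0
```

```text
t: 30.85
tool_pos: [0.3906, -0.0072, 0.4457]
orientation: [1.782, 2.039, 0.311]
t: 31.05
tool_pos: [0.3504, 0.0285, 0.4736]
orientation: [1.804, 2.056, 0.266]
t: 31.25
tool_pos: [0.2946, 0.0726, 0.4982]
orientation: [1.817, 2.062, 0.225]
t 31.25 [ 0.413 -0.892  1.797 -0.293  1.907  0.144] [0.295 0.073 0.498] toolz [ 0.384 -0.129 -0.914] d [ 0.07  -0.218 -0.1  ]
```

```bash
python3 - <<'E'
from h import *
go2([.46,-.09,.27],0)
E
```

```text
t 31.25 pos [0.2946 0.0726 0.4982] tilt 23.89 open 0.0114 F [ 1.1  1.4 -0.5] q6 0.14
  delta [-0.134   0.0445  0.2932] spin 0 -> TCP [ 0.46 -0.09  0.27] head 106 elev 17.7 roll 21.4 low z 0.224 tip [0.443 0.012 0.271]
```

```bash
python3 -m pendant '[{"delta_pos":[-0.02,0.006,0.03],"spin":0},{"delta_pos":[-0.04,0.013,0.07],"spin":0},{"delta_pos":[-0.06,0.02,0.11],"spin":0},{"delta_pos":[-0.08,0.027,0.15],"spin":0},{"delta_pos":[-0.1,0.033,0.2],"spin":0},{"delta_pos":[-0.12,0.04,0.25],"spin":0},{"delta_pos":[-0.134,0.0445,0.293],"spin":0},{"delta_pos":[-0.134,0.0445,0.293],"spin":0},{"delta_pos":[-0.134,0.0445,0.293],"spin":0}]' | head -3
python3 dirn.py -.94 .33 0
```

```text
t: 32.15
tool_pos: [0.4591, -0.0896, 0.2677]
orientation: [1.82, 2.065, 0.222]
t 32.15 [-0.291 -0.716  2.146 -0.014  1.3   -0.416] [ 0.459 -0.09   0.268] toolz [ 0.38  -0.128 -0.916] d [ 0.103 -0.205 -0.1  ]
```

```bash
python3 -m pendant '[{"delta_pos":[0.09,-0.208,-0.1],"spin":0},{"delta_pos":[0.09,-0.208,-0.1],"spin":0},{"delta_pos":[0.09,-0.208,-0.1],"spin":0}]' | head -3
python3 dirn.py -.958 .287 0
python3 -m pendant '[{"delta_pos":[0.09,-0.208,-0.1],"spin":0},{"delta_pos":[0.09,-0.208,-0.1],"spin":0}]' | head -3
python3 dirn.py -.958 .287 0
```

```text
t: 32.45
tool_pos: [0.3951, -0.052, 0.2792]
orientation: [1.847, 2.092, 0.182]
t 32.45 [-0.205 -0.893  2.206 -0.058  1.465 -0.334] [ 0.395 -0.052  0.279] toolz [ 0.336 -0.129 -0.933] d [ 0.093 -0.214 -0.09 ]
t: 32.65
tool_pos: [0.3742, -0.0189, 0.2973]
orientation: [1.871, 2.113, 0.139]
t 32.65 [-0.074 -0.893  2.164 -0.112  1.559 -0.212] [ 0.374 -0.019  0.297] toolz [ 0.296 -0.134 -0.946] d [ 0.093 -0.218 -0.081]
```

```bash
python3 - <<'E'
from h import *
go2([.42,-.13,.27],0)
E
```

```text
t 32.65 pos [ 0.3742 -0.0189  0.2973] tilt 18.98 open 0.0116 F [ 0.7 -0.7 -0.8] q6 -0.21
  delta [-0.1087  0.0203  0.0543] spin 0 -> TCP [ 0.42 -0.13  0.27] head 104 elev 19.0 roll 16.1 low z 0.224 tip [ 0.404 -0.027  0.273]
```

```bash
python3 -m pendant '[{"delta_pos":[-0.03,0.005,0.015],"spin":0},{"delta_pos":[-0.06,0.012,0.03],"spin":0},{"delta_pos":[-0.09,0.017,0.045],"spin":0},{"delta_pos":[-0.1087,0.02,0.054],"spin":0},{"delta_pos":[-0.1087,0.02,0.054],"spin":0}]' | head -3
python3 dirn.py -.958 .287 0
```

```text
t: 33.15
tool_pos: [0.4201, -0.1309, 0.2717]
orientation: [1.87, 2.111, 0.139]
t 33.15 [-0.415 -0.716  2.119 -0.004  1.405 -0.536] [ 0.42  -0.131  0.272] toolz [ 0.298 -0.136 -0.945] d [ 0.093 -0.217 -0.081]
```

```bash
python3 -m pendant '[{"delta_pos":[0.08,-0.22,-0.085],"spin":0},{"delta_pos":[0.08,-0.22,-0.085],"spin":0},{"delta_pos":[0.08,-0.22,-0.085],"spin":0}]' | head -3
python3 -m pendant '[{"delta_pos":[0.06,-0.22,-0.06],"spin":0},{"delta_pos":[0.06,-0.22,-0.06],"spin":0}]' | head -3
python3 dirn.py -.958 .287 0
```

```text
t: 33.45
tool_pos: [0.3525, -0.1144, 0.286]
orientation: [1.899, 2.144, 0.11]
t: 33.65
tool_pos: [0.3302, -0.1214, 0.301]
orientation: [1.924, 2.175, 0.086]
t 33.65 [-0.505 -0.893  2.14   0.006  1.651 -0.626] [ 0.33  -0.121  0.301] toolz [ 0.214 -0.111 -0.97 ] d [ 0.096 -0.223 -0.059]
```

```bash
python3 -m pendant '[{"delta_pos":[0.075,-0.22,-0.05],"spin":0},{"delta_pos":[0.075,-0.22,-0.05],"spin":0}]' | head -3
python3 dirn.py -.9 .4 0
python3 -m pendant '[{"delta_pos":[0.08,-0.22,-0.04],"spin":0},{"delta_pos":[0.08,-0.22,-0.04],"spin":0}]' | head -3
python3 dirn.py -.9 .4 0
```

```text
t: 33.85
tool_pos: [0.3068, -0.1266, 0.3163]
orientation: [1.951, 2.206, 0.064]
t 33.85 [-0.558 -0.893  2.105  0.011  1.729 -0.678] [ 0.307 -0.127  0.316] toolz [ 0.174 -0.097 -0.98 ] d [ 0.126 -0.21  -0.05 ]
t: 34.05
tool_pos: [0.2807, -0.1335, 0.3341]
orientation: [1.978, 2.238, 0.046]
t 34.05 [-0.629 -0.893  2.067  0.016  1.811 -0.747] [ 0.281 -0.134  0.334] toolz [ 0.135 -0.079 -0.988] d [ 0.127 -0.212 -0.039]
```

```bash
python3 -m pendant '[{"delta_pos":[0.12,-0.21,-0.035],"spin":0},{"delta_pos":[0.12,-0.21,-0.035],"spin":0}]' | head -3
python3 -m pendant '[{"delta_pos":[0.12,-0.21,-0.03],"spin":0},{"delta_pos":[0.12,-0.21,-0.03],"spin":0}]' | head -3
python3 dirn.py -.9 .4 0
```

```text
t: 34.25
tool_pos: [0.2579, -0.1269, 0.3561]
orientation: [2.006, 2.268, 0.028]
t: 34.45
tool_pos: [0.2324, -0.1202, 0.3836]
orientation: [2.032, 2.297, 0.011]
t 34.45 [-0.68  -0.893  1.965  0.004  1.994 -0.801] [ 0.232 -0.12   0.384] toolz [ 0.061 -0.044 -0.997] d [ 0.128 -0.214 -0.018]
```

```bash
python3 -m pendant '[{"delta_pos":[0.12,-0.21,-0.02],"spin":0},{"delta_pos":[0.12,-0.21,-0.02],"spin":0},{"delta_pos":[0.12,-0.21,-0.02],"spin":0}]' | head -3
python3 dirn.py -.9 .4 0
python3 - <<'E'
from h import *
go2([.4904,-.304,.20],0)
goto(.4904,-.304,.2,-10.5)
E
```

```text
t: 34.75
tool_pos: [0.1945, -0.1147, 0.4297]
orientation: [2.057, 2.326, -0.002]
t 34.75 [-0.762 -0.893  1.872  0.     2.126 -0.884] [ 0.195 -0.115  0.43 ] toolz [ 0.026 -0.025 -0.999] d [ 0.129 -0.214 -0.009]
t 34.75 pos [ 0.1945 -0.1147  0.4297] tilt 2.08 open 0.0117 F [-0.8 -0.2 -1.1] q6 -0.88
  delta [-0.2175  0.2651  0.242 ] spin 0 -> TCP [ 0.49  -0.304  0.2  ] head 98 elev 28.4 roll 1.3 low z 0.153 tip [ 0.477 -0.203  0.218]
t 34.75 pos [ 0.1945 -0.1147  0.4297] jaw 7.04 tilt 2.08 open 0.0117 F [-0.8 -0.2 -1.1] q6 -0.88
 delta [-0.2175  0.2651  0.242 ] spin 0.3062
```

The lean is down to 2°. Next I carry the empty scoop back to its rest.

```bash
python3 -m pendant '[{"delta_pos":[-0.02,0.025,0.02],"spin":0.03},{"delta_pos":[-0.045,0.055,0.045],"spin":0.08},{"delta_pos":[-0.07,0.085,0.07],"spin":0.13},{"delta_pos":[-0.095,0.115,0.1],"spin":0.18},{"delta_pos":[-0.12,0.145,0.13],"spin":0.23},{"delta_pos":[-0.145,0.175,0.16],"spin":0.28},{"delta_pos":[-0.17,0.205,0.19],"spin":0.306},{"delta_pos":[-0.195,0.237,0.215],"spin":0.306},{"delta_pos":[-0.2175,0.265,0.235],"spin":0.306},{"delta_pos":[-0.2175,0.265,0.242],"spin":0.306}]' | head -3
python3 - <<'E'
from h import *
goto(.4904,-.304,.135,-10.5)
go2([.4904,-.304,.135],0)
from plant import robot
import cv2
s=robot.read_state();R=Ro.from_rotvec(s["orientation"]).as_matrix();p=s["tool_pos"]
o=[]
for cam,(x,y) in (("side",(320,180)),("top",(390,140))):
    f=robot.read_camera(cam)["color"];im=cv2.resize(f[y:y+130,x:x+100],(400,520),interpolation=cv2.INTER_CUBIC)
    for q in proj(cam,model(R,0)[5]+p): cv2.circle(im,tuple(int(v) for v in ((q-[x,y])*4).round()),2,(0,0,255),-1)
    o.append(im)
    if cam=="top": cv2.imwrite("pics/cell_top.png",cv2.resize(f[140:220,255:365],(770,560),interpolation=cv2.INTER_CUBIC))
cv2.imwrite("pics/r1.png",np.hstack(o))
E
```

```text
t: 35.75
tool_pos: [0.4922, -0.3052, 0.1963]
orientation: [2.39, 1.987, 0.006]
t 35.75 pos [ 0.4922 -0.3052  0.1963] jaw -10.49 tilt 1.92 open 0.0119 F [-1.4  0.8 -1.6] q6 -0.46
 delta [ 0.002  -0.0037  0.0612] spin 0.0001
t 35.75 pos [ 0.4922 -0.3052  0.1963] tilt 1.92 open 0.0119 F [-1.4  0.8 -1.6] q6 -0.46
  delta [ 0.002  -0.0037  0.0612] spin 0 -> TCP [ 0.49  -0.304  0.135] head 80 elev 29.0 roll 1.6 low z 0.088 tip [ 0.508 -0.204  0.154]
```

View pics/r1.png

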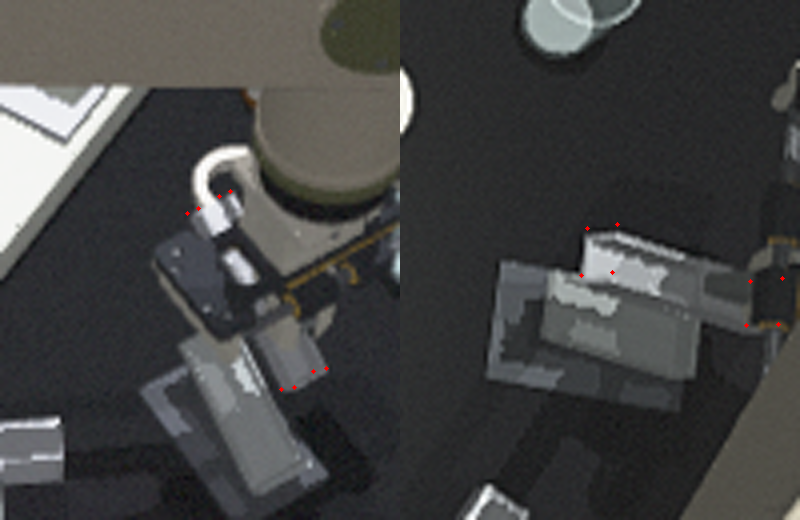

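View pics/cell_top.png

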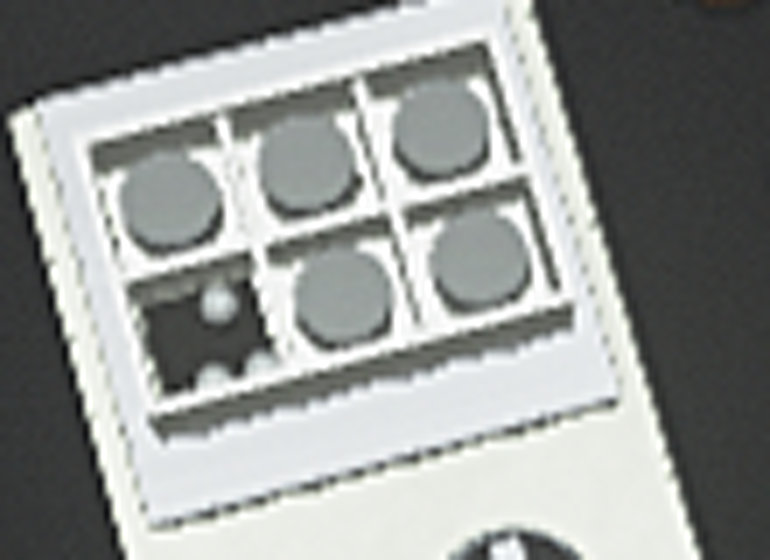

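The top crop shows all three balls in the formerly empty cell, at about (220,300), (212,378) and (258,362). Lowering the scoop into its channel.

```bash
python3 -m pendant '[{"delta_pos":[0.002,-0.0035,0.01],"spin":0},{"delta_pos":[0.002,-0.0035,0.03],"spin":0},{"delta_pos":[0.002,-0.0035,0.05],"spin":0},{"delta_pos":[0.002,-0.0035,0.06],"spin":0},{"delta_pos":[0.002,-0.0035,0.06],"spin":0},{"delta_pos":[0.002,-0.0035,0.06],"spin":0}]' | head -4
python3 - <<'E'
from h import *
goto(.4904,-.304,.0765,-10.5)
E
```

```text
t: 36.45
tool_pos: [0.4891, -0.3031, 0.1405]
orientation: [2.387, 1.986, 0.007]
force: [0.7, 0.0, -1.3]
t 36.45 pos [ 0.4891 -0.3031  0.1405] jaw -10.49 tilt 2.1 open 0.0118 F [ 0.7  0.  -1.3] q6 -0.46
 delta [ 0.0006 -0.0005  0.064 ] spin 0.0002
```

```bash
python3 -m pendant '[{"delta_pos":[0.0006,-0.0005,0.01],"spin":0},{"delta_pos":[0.0006,-0.0005,0.02],"spin":0},{"delta_pos":[0.0006,-0.0005,0.03],"spin":0},{"delta_pos":[0.0006,-0.0005,0.04],"spin":0},{"delta_pos":[0.0006,-0.0005,0.05],"spin":0},{"delta_pos":[0.0006,-0.0005,0.056],"spin":0},{"delta_pos":[0.0006,-0.0005,0.058],"spin":0},{"delta_pos":[0.0006,-0.0005,0.058],"spin":0}]' | head -4
python3 - <<'E'
from h import *
goto(.4904,-.304,.0762,-10.5)
E
```

```text
t: 37.25
tool_pos: [0.4901, -0.3037, 0.082]
orientation: [2.388, 1.986, 0.007]
force: [0.2, 0.3, -1.1]
t 37.25 pos [ 0.4901 -0.3037  0.082 ] jaw -10.49 tilt 2.07 open 0.0117 F [ 0.2  0.3 -1.1] q6 -0.46
 delta [-0.0001  0.0002  0.0058] spin 0.0002
```

```bash
python3 -m pendant '[{"delta_pos":[0,0,0.003],"spin":0},{"delta_pos":[0,0,0.0055],"spin":0},{"delta_pos":[0,0,0.0065],"spin":0},{"delta_pos":[0,0,0.0065],"spin":0}]' | head -4
python3 - <<'E'
from h import *
goto(.4904,-.304,.0755,-10.5)
E
```

```text
t: 37.65
tool_pos: [0.4909, -0.3042, 0.0768]
orientation: [2.387, 1.985, 0.008]
force: [-1.5, 0.7, 6.0]
t 37.65 pos [ 0.4909 -0.3042  0.0768] jaw -10.49 tilt 2.15 open 0.0118 F [-1.5  0.7  6. ] q6 -0.46
 delta [ 0.0001 -0.0006  0.0012] spin 0.0002
```

```bash
python3 -m pendant '[{"delta_pos":[0,0,0],"spin":0},{"delta_pos":[0,0,0],"spin":0},{"delta_pos":[0,0,0],"spin":0},{"delta_pos":[0,0,0],"spin":0}]' -0.1 | tail -3
python3 -m pendant '[{"delta_pos":[0,0,-0.01],"spin":0},{"delta_pos":[0,0,-0.03],"spin":0},{"delta_pos":[0,0,-0.06],"spin":0},{"delta_pos":[0,0,-0.1],"spin":0},{"delta_pos":[0,0,-0.14],"spin":0},{"delta_pos":[0,0,-0.16],"spin":0}]' | head -4
python3 - <<'E'
from h import *
from plant import robot
import cv2
goto(.485,.023,.14,0)
o=[]
for cam,(x,y) in (("side",(335,220)),("top",(395,170))):
    f=robot.read_camera(cam)["color"];o.append(cv2.resize(f[y:y+100,x:x+100],(400,400),interpolation=cv2.INTER_CUBIC))
    K,R,t=C[cam]
    for l in("scoop_grip","scoop_tip","knob_grip"):
      for m in robot.mark_of(cam,l):
        w=R.T@(np.array(m["location"])-t)
        if m["score"]>.3: print(cam,l,round(m["score"],2),w.round(3))
    if cam=="top": cv2.imwrite("pics/knob.png",np.hstack([cv2.resize(f[205:250,305:355],(500,450),interpolation=cv2.INTER_CUBIC)]))
cv2.imwrite("pics/r2.png",np.hstack(o))
E
```

```text
orientation: [2.387, 1.985, 0.008]
force: [0.2, 0.1, -0.1]
opening: 0.0394
t: 38.65
tool_pos: [0.4876, -0.301, 0.242]
orientation: [2.382, 1.981, 0.01]
force: [-0.5, -0.1, -0.1]
t 38.65 pos [ 0.4876 -0.301   0.242 ] jaw -10.48 tilt 2.49 open 0.0512 F [-0.5 -0.1 -0.1] q6 -0.46
 delta [ 0.3202 -0.0652  0.0925] spin -0.1828
side scoop_grip 0.94 [ 0.352 -0.354  0.009]
side scoop_grip 0.78 [ 0.493 -0.295  0.095]
side scoop_grip 0.61 [ 0.306 -0.2    0.02 ]
side scoop_tip 0.9 [ 0.282 -0.374  0.01 ]
side scoop_tip 0.8 [ 0.509 -0.206  0.097]
side scoop_tip 0.66 [ 0.258 -0.083  0.02 ]
side knob_grip 0.55 [0.488 0.028 0.078]
side knob_grip 0.49 [ 0.758 -0.063  0.005]
top scoop_grip 0.78 [ 0.489 -0.294  0.094]
top scoop_grip 0.63 [ 0.306 -0.195  0.019]
top scoop_grip 0.61 [0.604 0.03  0.065]
top scoop_tip 0.71 [ 0.504 -0.204  0.095]
top scoop_tip 0.59 [ 0.252 -0.077  0.017]
top knob_grip 0.89 [0.486 0.025 0.076]
```

View pics/r2.png

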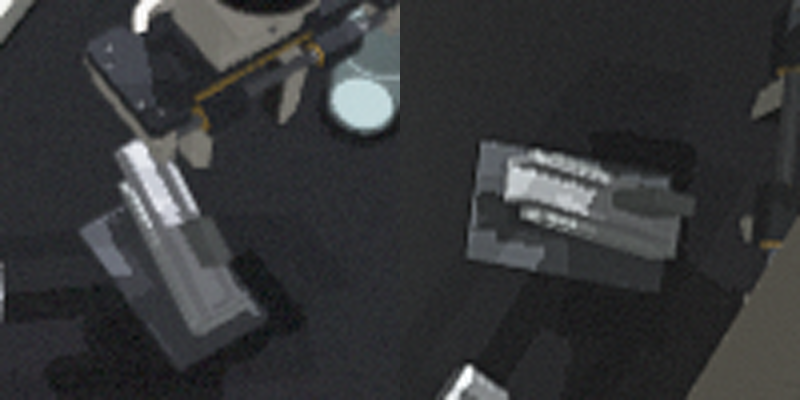

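View pics/knob.png

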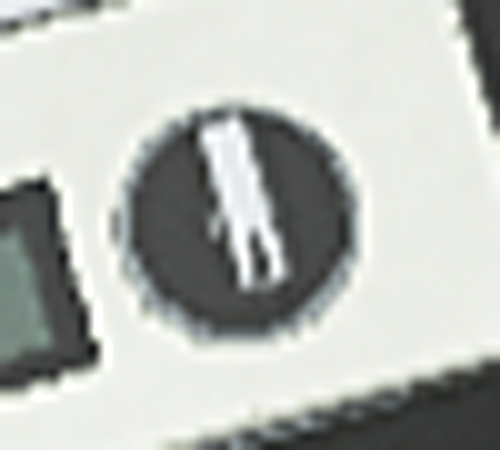

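```bash
python3 - <<'E'
from h import *
# skirt centre ray at z=.064
K,R,t=C["top"];d=R.T@np.linalg.inv(K)@np.array([305+237/10,205+220/10,1]);o=-R.T@t;print((o+d*((.064-o[2])/d[2])).round(4))
d=R.T@np.linalg.inv(K)@np.array([305+243/10-.5,205+204/10-.5,1]);print("bar top mid",(o+d*((.088-o[2])/d[2])).round(4))
goto(.486,.0245,.15,103)
E
```

```text
[0.4832 0.0217 0.064 ]
bar top mid [0.4849 0.0223 0.088 ]
t 39.05 pos [ 0.4856 -0.2995  0.2345] jaw -10.49 tilt 1.96 open 0.051 F [-0.3  0.3  0.3] q6 -0.46
 delta [ 0.3202 -0.061   0.0769] spin 1.1608
```

```bash
python3 -m pendant '[{"delta_pos":[0.02,-0.004,0],"spin":-0.14},{"delta_pos":[0.055,-0.01,0],"spin":-0.28},{"delta_pos":[0.09,-0.017,0],"spin":-0.42},{"delta_pos":[0.125,-0.024,0],"spin":-0.56},{"delta_pos":[0.16,-0.03,0],"spin":-0.7},{"delta_pos":[0.2,-0.038,0.01],"spin":-0.84},{"delta_pos":[0.24,-0.046,0.02],"spin":-0.98},{"delta_pos":[0.275,-0.053,0.04],"spin":-1.12},{"delta_pos":[0.305,-0.058,0.05],"spin":-1.26},{"delta_pos":[0.320,-0.061,0.06],"spin":-1.4}]' | head -3
python3 - <<'E'
from h import *
goto(.4855,.0235,.12,103)
E
```

```text
t: 40.05
tool_pos: [0.4843, 0.0272, 0.1648]
orientation: [0.537, 3.069, -0.028]
t 40.05 pos [0.4843 0.0272 0.1648] jaw 70.15 tilt 1.81 open 0.051 F [ 0.1 -0.2  0.7] q6 -1.25
 delta [-0.0011 -0.0024  0.0449] spin -0.5734
```

```bash
python3 -m pendant '[{"delta_pos":[-0.001,-0.0024,0.005],"spin":-0.14},{"delta_pos":[-0.001,-0.0024,0.015],"spin":-0.28},{"delta_pos":[-0.001,-0.0024,0.03],"spin":-0.42},{"delta_pos":[-0.001,-0.0024,0.044],"spin":-0.55},{"delta_pos":[-0.001,-0.0024,0.045],"spin":-0.573},{"delta_pos":[-0.001,-0.0024,0.045],"spin":-0.573}]' | head -3
python3 - <<'E'
from h import *
goto(.4855,.0235,.069,103)
from plant import robot
import cv2
o=[]
for cam,(x,y) in (("side",(270,170)),("top",(290,180))):
    f=robot.read_camera(cam)["color"];o.append(cv2.resize(f[y:y+80,x:x+80],(400,400),interpolation=cv2.INTER_CUBIC))
cv2.imwrite("pics/k2.png",np.hstack(o))
E
```

```text
t: 40.65
tool_pos: [0.4846, 0.0236, 0.119]
orientation: [-0.349, 3.104, -0.038]
t 40.65 pos [0.4846 0.0236 0.119 ] jaw 102.83 tilt 1.72 open 0.0512 F [-0.9  0.   0.2] q6 -1.83
 delta [-0.0001  0.0011  0.05  ] spin -0.003
```

View pics/k2.png

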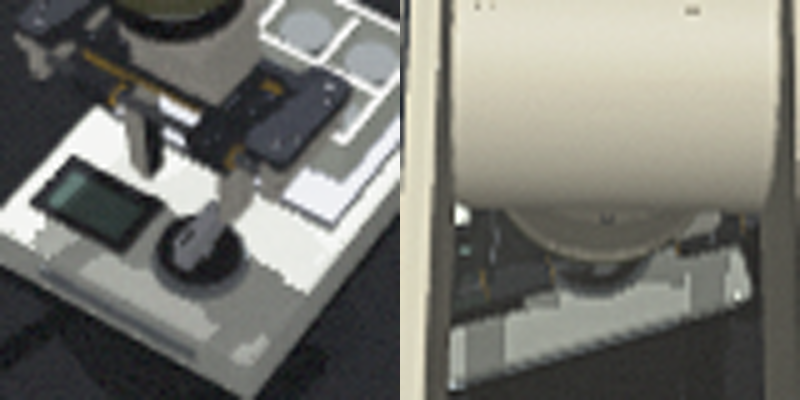

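The fingers straddle the bar, which is at side crop (200,240). I'll go down and close on it.

```bash
python3 -m pendant '[{"delta_pos":[0,0.001,0.015],"spin":0},{"delta_pos":[0,0.001,0.03],"spin":0},{"delta_pos":[0,0.001,0.043],"spin":0},{"delta_pos":[0,0.001,0.049],"spin":0},{"delta_pos":[0,0.001,0.049],"spin":0},{"delta_pos":[0,0.001,0.049],"spin":0}]' | head -4
python3 -m pendant '[{"delta_pos":[0,0,0],"spin":0},{"delta_pos":[0,0,0],"spin":0},{"delta_pos":[0,0,0],"spin":0},{"delta_pos":[0,0,0],"spin":0},{"delta_pos":[0,0,0],"spin":0},{"delta_pos":[0,0,0],"spin":0}]' 1 40
python3 - <<'E'
from h import *
goto(.4855,.0235,.069,103)
E
```

```text
t: 41.35
tool_pos: [0.4867, 0.0234, 0.0716]
orientation: [-0.348, 3.102, -0.039]
force: [-0.1, 0.3, -0.3]
t: 41.95
tool_pos: [0.4872, 0.0211, 0.0719]
orientation: [-0.348, 3.101, -0.046]
force: [0.5, -11.9, 1.5]
opening: 0.0119
t 41.95 pos [0.4872 0.0211 0.0719] jaw 102.78 tilt 2.05 open 0.0119 F [  0.5 -11.9   1.5] q6 -1.83
 delta [0.0012 0.0028 0.0028] spin -0.0038
```

```bash
python3 -m pendant '[{"delta_pos":[0,-0.0005,0],"spin":0},{"delta_pos":[0,-0.0005,0],"spin":0}]'
python3 -m pendant '[{"delta_pos":[0,0,0.003],"spin":0},{"delta_pos":[0,0,0.006],"spin":0},{"delta_pos":[0,0,0.009],"spin":0},{"delta_pos":[0,0,0.009],"spin":0}]'
```

```text
t: 42.15
tool_pos: [0.4873, 0.0207, 0.0719]
orientation: [-0.347, 3.101, -0.045]
force: [0.3, 0.2, 0.2]
opening: 0.0117
t: 42.55
tool_pos: [0.4876, 0.0208, 0.0647]
orientation: [-0.348, 3.101, -0.044]
force: [-11.8, 0.7, 22.2]
opening: 0.0114
```

```bash
python3 -m pendant '[{"delta_pos":[0,0,0.001],"spin":0.08},{"delta_pos":[0,0,0.001],"spin":0.2},{"delta_pos":[0,0,0.001],"spin":0.33},{"delta_pos":[0,0,0.001],"spin":0.46},{"delta_pos":[0,0,0.001],"spin":0.59},{"delta_pos":[0,0,0.001],"spin":0.65}]'
python3 - <<'E'
from h import *
from plant import robot
goto(.4855,.0235,.069,28);print(robot.read_state()["wrist_torque"].round(2))
E
```

```text
t: 43.15
tool_pos: [0.4875, 0.0208, 0.0648]
orientation: [0.666, 3.041, -0.032]
force: [-9.7, 0.5, 15.2]
opening: 0.0116
t 43.15 pos [0.4875 0.0208 0.0648] jaw 65.27 tilt 2.0 open 0.0116 F [-9.7  0.5 15.2] q6 -1.17
 delta [ 0.0028  0.0015 -0.0043] spin 0.6505
[ 0.22  1.74 -0.  ]
```

```bash
python3 -m pendant '[{"delta_pos":[0,0,0.001],"spin":0.1},{"delta_pos":[0,0,0.001],"spin":0.22},{"delta_pos":[0,0,0.001],"spin":0.34},{"delta_pos":[0,0,0.001],"spin":0.46},{"delta_pos":[0,0,0.001],"spin":0.56},{"delta_pos":[0,0,0.001],"spin":0.61},{"delta_pos":[0,0,0.001],"spin":0.64},{"delta_pos":[0,0,0.001],"spin":0.64}]'
python3 - <<'E'
from h import *
from plant import robot
goto(.4855,.0235,.069,28);print(robot.read_state()["wrist_torque"].round(2))
E
```

```text
t: 43.95
tool_pos: [0.4875, 0.0209, 0.0648]
orientation: [1.587, 2.673, -0.017]
force: [-8.0, -0.2, 14.5]
opening: 0.0115
t 43.95 pos [0.4875 0.0209 0.0648] jaw 28.6 tilt 2.0 open 0.0115 F [-8.  -0.2 14.5] q6 -0.53
 delta [ 0.0031 -0.0005 -0.0043] spin 0.0105
[0.09 1.7  0.26]
```

```bash
python3 -m pendant '[{"delta_pos":[0,0,0],"spin":-0.005},{"delta_pos":[0,0,0],"spin":-0.005},{"delta_pos":[0,0,-0.002],"spin":-0.005},{"delta_pos":[0,0,-0.004],"spin":-0.005},{"delta_pos":[0,0,-0.006],"spin":-0.005}]' -0.1
python3 -m pendant '[{"delta_pos":[0,0,-0.01],"spin":0},{"delta_pos":[0,0,-0.03],"spin":0},{"delta_pos":[0,0,-0.06],"spin":0},{"delta_pos":[0,0,-0.1],"spin":0},{"delta_pos":[0,0,-0.14],"spin":0},{"delta_pos":[0,0,-0.16],"spin":0}]' | head -4
python3 - <<'E'
from h import *
goto(.35,.38,.25,28)
E
```

```text
t: 44.45
tool_pos: [0.4872, 0.021, 0.0707]
orientation: [1.581, 2.677, -0.018]
force: [-1.2, 0.2, 0.4]
opening: 0.0472
t: 45.05
tool_pos: [0.485, 0.0253, 0.2357]
orientation: [1.578, 2.673, -0.014]
force: [0.3, 0.3, 0.7]
t 45.05 pos [0.485  0.0253 0.2357] jaw 28.89 tilt 2.21 open 0.0508 F [0.3 0.3 0.7] q6 -0.54
 delta [ 0.375   0.0533 -0.0276] spin 0.0155
```

Moving clear to inspect.

```bash
python3 -m pendant '[{"delta_pos":[0.04,0.006,-0.02],"spin":0},{"delta_pos":[0.08,0.012,-0.03],"spin":0},{"delta_pos":[0.12,0.018,-0.03],"spin":0},{"delta_pos":[0.16,0.024,-0.03],"spin":0},{"delta_pos":[0.2,0.03,-0.03],"spin":0},{"delta_pos":[0.24,0.036,-0.03],"spin":0},{"delta_pos":[0.28,0.042,-0.03],"spin":0},{"delta_pos":[0.32,0.048,-0.03],"spin":0},{"delta_pos":[0.36,0.05,-0.03],"spin":0},{"delta_pos":[0.36,0.05,-0.03],"spin":0}]' | head -4
python3 - <<'E'
from h import *
from plant import robot
import cv2
a=robot.read_camera("side")["color"];b=robot.read_camera("top")["color"]
r=lambda i,x,y:cv2.resize(i[y:y+100,x:x+100],(400,400),interpolation=cv2.INTER_CUBIC)
cv2.imwrite("pics/z1.png",np.hstack([r(a,262,145),r(b,255,150)]))
cv2.imwrite("pics/z2.png",np.hstack([r(a,335,220),r(b,395,170)]))
K,R,t=C["top"]
for cam in("side","top"):
  K,R,t=C[cam]
  for l in("scoop_grip","knob_grip"):
   for m in robot.mark_of(cam,l):
    if m["score"]>.3: print(cam,l,round(m["score"],2),(R.T@(np.array(m["location"])-t)).round(3))
E
```

```text
t: 46.05
tool_pos: [0.3518, 0.3687, 0.2532]
orientation: [1.573, 2.677, -0.013]
force: [0.4, -1.0, 0.0]
side scoop_grip 0.66 [ 0.496 -0.294  0.094]
side scoop_grip 0.65 [ 0.302 -0.198  0.021]
side scoop_grip 0.64 [ 0.354 -0.354  0.008]
side knob_grip 0.45 [0.489 0.024 0.077]
top scoop_grip 0.97 [ 0.308 -0.192  0.02 ]
top scoop_grip 0.9 [ 0.492 -0.294  0.093]
top scoop_grip 0.76 [ 0.351 -0.356  0.011]
top knob_grip 0.86 [0.483 0.021 0.076]
```

View pics/z1.png

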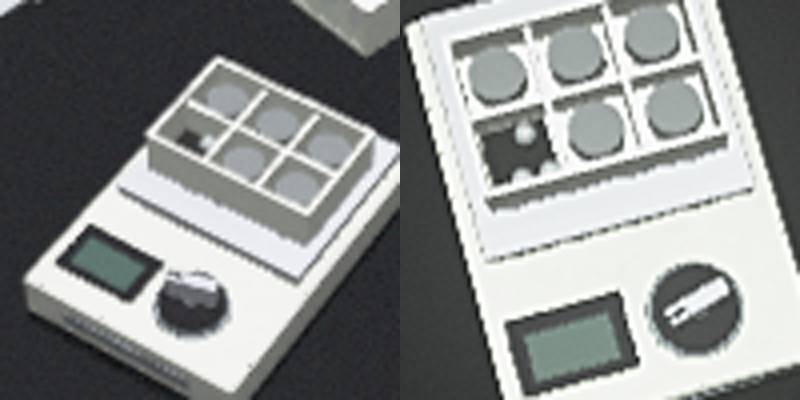

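View pics/z2.png

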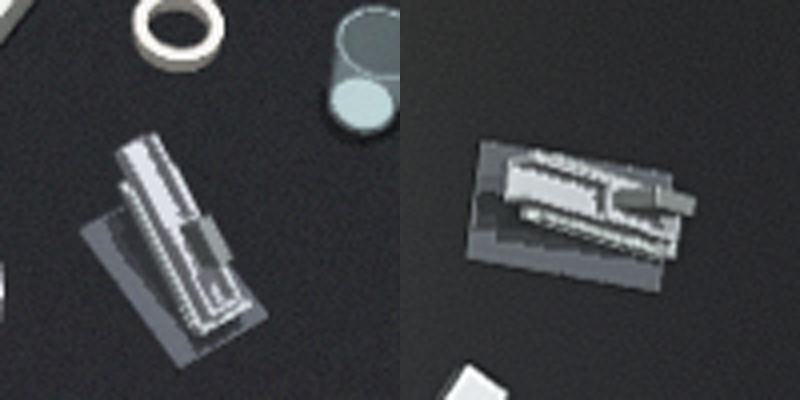

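```bash
python3 - <<'E'
from plant import robot
print(robot.close_job(), robot.read_state()["t"])
E
```

```text
the job is handed in; nothing more can be done
the job is handed in; nothing more can be done
```

The job is done and handed in, at about 46 s on the clock; `close_job` reported no verdict.

**What I did**
- **Pouring:** I lifted the middle-sized scoop by its fin. The moves only allow shifts and a spin about the tool axis, and the scoop did not swing when I eased the grip to 3 N. So I built up a 44° lean of the wrist at the arm's outer reach limit and tipped the balls by turning about the leaning tool axis, with the spout low over the empty cell.
- **Putting it back:** I took the lean out again at the inner reach limit, laid the scoop on its rest and let go.
- **Starting the shaker:** I pinched the knob, pressed it down about 7 mm, turned it clockwise about 1.29 rad until the torque rose at the stop, and released it.

**Last checks**
- **Balls:** a top crop taken right after the pour showed all three in the cell. In the final picture one is clear, and the two near the wall are only partly visible.
- **Scoop:** its marks on the rest agree with the start to about 4 mm.
- **Knob:** the bar appears turned about 75°, and its height mark of 76–77 mm matches the sprung-up position.
- **Pots and bystanders:** the five pots, the tape roll and the beaker look unmoved. I did not compare the bottle, spanner and jar separately at the end.

**What did not go cleanly**
- The ball detector gave no usable hit during or after the pour, so the ball check rests on the pictures alone.
- Joint 2 sat at about -0.891 to -0.893 at the inner limit, against the stated range of -0.89.
- The tool kept a lean of about 2° through the last steps.

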